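# Drive specimen capsules out of the stand and bring them to the light panel

## Task

Turn the orange tray end for end and slide it nose first along the stand's guide rails until it is fully home, then drive every specimen capsule out of its bore into the tray with the push rod, not the fingers. Finish with the rod back flat in its tool tray and the tray, all the capsules in it, standing level on the middle of the light panel, with everything else on the table left where it is.

Things in the scene. Friction and masses are not known exactly. Their poses are not given: they have to be found in the camera images.
- stand: Specimen stand, fixed: plywood block on a grey base plate (x -175 to 80, y -50 to 95, 6 thick), blue guide rails. Origin on the table, z up. Block: x -66 to 66, y -40 to 0, top 97 mm up; underside over the lane 50 up. Four level bores run through along y (see bore0 to 3); slots in the top show which are filled. Rod enters at the -y face, capsules leave at the +y face (y = 0).
- tray_home (a point): Point of the stand (x 0, y 27, z 6 mm; same axes) where the tray's origin is when fully home. The tray lane runs along x on the base plate, open at its -x end only: the tray slides in towards +x. Channel 108 mm wide from x = -34 on, with lips (undersides 18 up, 92 apart) that keep the tray from being lowered or lifted there; end stop's face at x = 69.
- tray: Orange catch tray, loose, 0.16 kg. Origin: middle of its underside, x towards its nose, z up. Floor plate 134 x 104 x 5 mm makes flanges outside the walls (86 mm over the walls, 34 high; inside x -61 to 62, y -39 to 39). The nose (+x) fits the rails; the other end, with the handle, has a plate 126 mm wide that does not. Starts on the panel, roughly reversed.
- tray_handle (a point): Grip point of the tray's handle: an upright black plate 8 mm thick along the tray's x, 44 mm wide along y, its top 76 mm over the tray's underside; this point is at tray x = -62, y = 0, 55 mm over the underside. Axes as the tray's.
- panel_mid (a point): Middle of the top face of the light panel, a flat white panel with black border, 240 (x) x 300 (y) x 8 mm, fixed on the table; this point is 8 mm up.
- tooltray: Shallow wooden tool tray, fixed: 260 (x) x 120 (y) x 14 mm, walls and floor 4 mm. Origin: the centre of its underside, on the table.
- rod_grip (a point): Push rod, loose, 0.12 kg: a blue square handle 100 x 22 x 22 mm with an aluminium rod 12 mm in diameter, 90 mm long, in line with it. This point: the middle of the handle, on the axis; x towards the rod's tip. It starts flat in the tool tray. It balances 20 mm towards the tip from here.
- rod_tip (a point): End of the push rod: on its axis, 140 mm ahead of the handle's middle.
- capsule0_mid (a point): Centre of a red specimen capsule: solid cylinder 20 mm in diameter, 30 mm long, axis along its own y, 0.02 kg; it may be absent. If present it starts tight in one of the four bores, 5 mm in from either face.
- capsule1_mid (a point): Centre of a green specimen capsule: solid cylinder 20 mm in diameter, 30 mm long, axis along its own y, 0.02 kg; it may be absent. If present it starts tight in one of the four bores, 5 mm in from either face.
- capsule2_mid (a point): Centre of a yellow specimen capsule: solid cylinder 20 mm in diameter, 30 mm long, axis along its own y, 0.02 kg; it may be absent. If present it starts tight in one of the four bores, 5 mm in from either face.
- capsule3_mid (a point): Centre of a blue specimen capsule: solid cylinder 20 mm in diameter, 30 mm long, axis along its own y, 0.02 kg; it may be absent. If present it starts tight in one of the four bores, 5 mm in from either face.
- lens_orange: Bystander, loose: orange round magnifier lying flat, 102 mm lens, handle to 150 mm. Origin: centre of its underside.
- lens_blue: Bystander, loose: blue round magnifier lying flat, 102 mm lens, handle to 150 mm. Origin: centre of its underside.
- resin_leaf: Bystander, loose: clear resin block with a leaf, 60 x 40 x 18 mm. Origin: centre of its underside.
- resin_bug: Bystander, loose: clear resin block with a beetle, 60 x 40 x 18 mm. Origin: centre of its underside.
- pinecone: Bystander, loose: pine cone, 64 mm wide, 68 mm high. Origin: centre of its underside.
- paint_jar: Bystander, loose: green glass jar, 56 mm wide, 70 mm high. Origin: centre of its underside.
- bark: Bystander, loose: piece of bark, 150 x 60 x 35 mm. Origin: centre of its underside.
- bore0 (a point): Mouth of a bore of the stand, on its axis in the -y face: stand x = -45, y = -40, z = 75 mm; axes as the stand's. The bore is 21 mm wide, 40 mm long, runs towards +y; a spring pad grips the capsule in it (7 to 14 N to push it along).
- bore1 (a point): Mouth of a bore of the stand, on its axis in the -y face: stand x = -15, y = -40, z = 75 mm; axes as the stand's. The bore is 21 mm wide, 40 mm long, runs towards +y; a spring pad grips the capsule in it (7 to 14 N to push it along).
- bore2 (a point): Mouth of a bore of the stand, on its axis in the -y face: stand x = 15, y = -40, z = 75 mm; axes as the stand's. The bore is 21 mm wide, 40 mm long, runs towards +y; a spring pad grips the capsule in it (7 to 14 N to push it along).
- bore3 (a point): Mouth of a bore of the stand, on its axis in the -y face: stand x = 45, y = -40, z = 75 mm; axes as the stand's. The bore is 21 mm wide, 40 mm long, runs towards +y; a spring pad grips the capsule in it (7 to 14 N to push it along).
Mind the look-alikes: they are no part of the job. What is shaped like the tray but pink is not meant.

How it is judged (in metres and radians):
On the way, in this order (a step that is already met when the one before it is completed fails the run):
1. the tray is fully home in the guide rails, nose first (within 8 mm) (x of tray in the frame of tray_home between -0.008 and 0.008 m and y of tray in the frame of tray_home between -0.008 and 0.008 m and height (world z) of tray below 0.012 m), for 0.2 s.
2. every capsule lies in the tray while the tray is in the rails (x of capsule0_mid in the frame of tray between -0.063 and 0.064 m and y of capsule0_mid in the frame of tray between -0.041 and 0.041 m and z of capsule0_mid in the frame of tray between 0.005 and 0.045 m and x of capsule1_mid in the frame of tray between -0.063 and 0.064 m and y of capsule1_mid in the frame of tray between -0.041 and 0.041 m and z of capsule1_mid in the frame of tray between 0.005 and 0.045 m and x of capsule2_mid in the frame of tray between -0.063 and 0.064 m and y of capsule2_mid in the frame of tray between -0.041 and 0.041 m and z of capsule2_mid in the frame of tray between 0.005 and 0.045 m and x of capsule3_mid in the frame of tray between -0.063 and 0.064 m and y of capsule3_mid in the frame of tray between -0.041 and 0.041 m and z of capsule3_mid in the frame of tray between 0.005 and 0.045 m and x of tray in the frame of tray_home above -0.05 m and horizontal distance between tray and tray_home below 0.05 m and height (world z) of tray below 0.014 m), for 0.2 s.
At the end, for the whole second after the job is handed in: The tray stands flat and still on the light panel, its middle within 45 mm of the panel's middle; every capsule is inside it; the rod lies flat in the tool tray, wholly within its rim (horizontal distance between tray and panel_mid below 0.045 m and z of tray in the frame of panel_mid between -0.004 and 0.004 m and angle between tray's own z axis and vertical below 0.06 rad and linear speed of tray below 0.02 m/s and x of capsule0_mid in the frame of tray between -0.063 and 0.064 m and y of capsule0_mid in the frame of tray between -0.041 and 0.041 m and z of capsule0_mid in the frame of tray between 0.005 and 0.045 m and x of capsule1_mid in the frame of tray between -0.063 and 0.064 m and y of capsule1_mid in the frame of tray between -0.041 and 0.041 m and z of capsule1_mid in the frame of tray between 0.005 and 0.045 m and x of capsule2_mid in the frame of tray between -0.063 and 0.064 m and y of capsule2_mid in the frame of tray between -0.041 and 0.041 m and z of capsule2_mid in the frame of tray between 0.005 and 0.045 m and x of capsule3_mid in the frame of tray between -0.063 and 0.064 m and y of capsule3_mid in the frame of tray between -0.041 and 0.041 m and z of capsule3_mid in the frame of tray between 0.005 and 0.045 m and x of rod_grip in the frame of tooltray between -0.12 and 0.12 m and y of rod_grip in the frame of tooltray between -0.055 and 0.055 m and x of rod_tip in the frame of tooltray between -0.135 and 0.135 m and y of rod_tip in the frame of tooltray between -0.065 and 0.065 m and height (world z) of rod_grip below 0.022 m and height (world z) of rod_tip below 0.03 m); the robot touches nothing.
It fails at once if a capsule still in its bore is touched by the fingers ((contact force between the fingers and capsule0 above 1 N and y of capsule0_mid in the frame of stand below -0.004 m and z of capsule0_mid in the frame of stand above 0.06 m) or (contact force between the fingers and capsule1 above 1 N and y of capsule1_mid in the frame of stand below -0.004 m and z of capsule1_mid in the frame of stand above 0.06 m) or (contact force between the fingers and capsule2 above 1 N and y of capsule2_mid in the frame of stand below -0.004 m and z of capsule2_mid in the frame of stand above 0.06 m) or (contact force between the fingers and capsule3 above 1 N and y of capsule3_mid in the frame of stand below -0.004 m and z of capsule3_mid in the frame of stand above 0.06 m)).
It fails at once if a bystander (lens, resin block, cone, jar, bark) is shifted more than 3 cm (distance of any of lens_orange, lens_blue, resin_leaf, resin_bug, pinecone, paint_jar, bark from where it was at the start of the episode above 0.03 m).
Of capsule0, capsule1, capsule2, capsule3 only 2 to 4 are there at a start; the rules pass over those that are not, and their reading is None.
At some moment in a run one of tray, rod may be knocked a few centimetres aside while the robot is not near it.
Once in a run the grip may slacken for a moment while it holds something.
It also fails if it takes over 210 s, if anything falls off the work surface, if the arm or the gripper's body presses on something with over 40 N, if the wrist force passes 120 N, or if a joint passes its speed limit or range.

## Robot

A 6-joint arm with a two-finger parallel gripper is mounted at the origin on the work surface. World frame = base frame: x ahead of the robot, y to its left, z up, the work surface at z = 0. Lengths are in m, angles in degrees, forces in N, time in s.
With the tool pointing down it reaches from about 0.35 to 0.875 m from the base axis. Payload 4.2 kg.
Tool frame: the origin (TCP) lies on the centre line of the jaws, within the pads' length; the fingertips stand 19 mm ahead of it and the grasp point (between the pads) is the TCP; x points along the fingers, y is the direction in which the jaws open and shut, and the axes are right-handed (so a half turn about x gives the same grasp; the last joint's range is limited). The gripper opens to 87 mm and grips with 3 to 60 N. Pads are 19 mm wide; open, the fingers measure 117 mm over their backs; the gripper's body (75 mm by 190 mm) begins 51 mm behind the grasp point.
Start: joints at [87.525, 22.042, 0.453, 0, -68.411, -14.817], TCP at [0.186, 0.597, 0.242] pointing down, gripper open.
Joint ranges: [-179.83, 179.83], [-69.29, 118.12], [-61.27, 80.66], [-181.25, 117.63], [-171.15, -9.14], [-177.46, 177.46]. Speed limits (degrees/s): [159.86, 159.86, 180, 180, 180, 180].

## Interface

Orientations are given as a 3x3 rotation matrix whose columns are the frame's x, y, z axes.
In Python, from station import r, viewer, job, spotter gives the robot as it stands.
- The arm moves only by the tool play_rows, never from a script. Its argument "commands" is a list of rows, each an object of numbers: "fingers": the gripper command: -1 is fully open, 1 is shut, values between are in proportion; "tx", "ty", "tz": the shift along the tool's x, y, z normalised to -1 to 1, where 1 is 750 mm; "ax", "ay", "az": the turn, a rotation vector about the tool's x, y, z normalised to -1 to 1, where 1 is pi rad. In form: [{"fingers": .., "tx": .., "ty": .., "tz": .., "ax": .., "ay": .., "az": ..}, ...]. A call has 1 to 5 rows; each row is the pose to reach, as a shift and turn from the pose commanded when the call began, along the tool's axes at that moment, turning the shorter way round; what a row does not reach only later rows make up. A row lasts 1/12 s, in which the tool goes at most 41.7 mm and 7.16 degrees, less where a joint would pass 70% of its speed; a pose out of reach is approached as far as the arm can. A call with a number of a shift or a turn outside -1 to 1 is refused whole. A call with a gripper value outside its range is refused whole. The fingers move at their own pace and stop on an object; the grip force is fixed at half the most. Time passes only in rows, so rows that repeat a pose let the fingers close. It gives the time, the measured TCP pose, the force and the opening at its end, in the units of the state.
- r.sense(): the state, without advancing time (a new reading comes with each control period).
- viewer.capture(name): name is "scene" or "top" or "wrist"; returns a dict with "image" (420x560x3 uint8, red, green, blue), "fx", "fy", "cx", "cy" (pixels), "dist" ([k1, k2, p1, p2, k3] as OpenCV has them; the pictures are not rectified), "R" (3x3) and "t" (3): a world point X has camera coordinates R X + t; the wrist camera has in their place "mount" (4x4, takes a point from camera to tool coordinates, whose origin is the TCP and whose axes are the tool frame's). Camera axes: x right, y down, z forward; pixel columns grow to the right and rows downward; lengths in m; the calibration is good to about 2 mm. A picture is of the moment at which its call begins: read the wrist's pose just before it. There is no depth.
- job.finish_job(): hands the job in, once; it reports no verdict.
Trained networks look in a picture, given as the dict that the camera call returned (one of the last four; its "shot" number tells which), for a name from the list of things; names that differ only in an ending like _2 or _b are one class to them, and where a whole thing is asked for, a point or a joint stands for the part that bears it (a point fixed in the world has none). Each returns a list of dicts, best first, with "score" (0 to 1); they miss things now and then, are a little off and sometimes report something else, mostly with a low value. They report only what shows in the picture. A call takes as long as a camera call. They do not tell look-alikes from the thing itself.
- spotter.find_in(name, picture): "uv" ([column, row] in pixels, amid what is visible of it).
- spotter.silhouettes(name, picture): "region" (420x560 bool, what is visible of it) and "uv" ([column, row] in pixels, amid what is visible of it).
The state is a dict: "time_s": time; "joints": joint angles; "joint_velocities": joint speeds; "effort": joint torques, N m; "tcp_pos": TCP position; "ee_rot": TCP orientation; "wrist_force": force on the tool from outside, world axes, zero at the start; "moment": the same for the moment, N m; "gripper_width": opening from 0.0 (shut) to 1.0 (fully open).
Only numpy, scipy, OpenCV 4.12 (cv2) and the standard library are available. Lean on these libraries where they do the work, as an engineer would, in place of code of your own. Each camera call takes 0.05 s, during which the arm holds its last target. There are 200 camera calls.

## Working session

There is one attempt and no reset: what is moved stays moved. The work goes in short steps, Python scripts to look and compute and a tool call to move; the robot and the scene stay as the last step left them, time stands still between calls to the robot, and variables do not carry over. Pictures are saved under pics/ and viewed, about 12 in all and at most 16, crops included, and the job is handed in when it is done.

Besides the shell and the picture viewer there is one more tool, called after "Request:" by a JSON object that holds its "op" and its "data", one argument or row to a line. play_rows: Moves the arm, as the interface text tells. Its arguments: {"type":"object","properties":{"commands":{"type":"array"}},"required":["commands"]}

```bash
mkdir -p pics; ls
cat > h.py <<'E'
import sys; sys.path.insert(0,'.')
import numpy as np, cv2
from station import r, viewer, job, spotter
def cap(name, file=None):
    s=r.sense(); p=viewer.capture(name)
    if 'mount' in p:
        T=np.eye(4);T[:3,:3]=np.array(s['ee_rot']);T[:3,3]=s['tcp_pos']
        C=T@np.array(p['mount']); p['R']=C[:3,:3].T; p['t']=-C[:3,:3].T@C[:3,3]
    p['R']=np.array(p['R']);p['t']=np.array(p['t'])
    if file: cv2.imwrite('pics/'+file, cv2.cvtColor(p['image'],cv2.COLOR_RGB2BGR))
    return p
def K(p): return np.array([[p['fx'],0,p['cx']],[0,p['fy'],p['cy']],[0,0,1.]])
def toplane(p,uv,z):
    n=cv2.undistortPoints(np.array(uv,float).reshape(-1,1,2),K(p),np.array(p['dist'])).reshape(-1,2)
    d=np.c_[n,np.ones(len(n))]@p['R']; c=-p['R'].T@p['t']
    return c+d*((z-c[2])/d[:,2])[:,None]
def proj(p,X):
    return cv2.projectPoints(np.array(X,float).reshape(-1,1,3),cv2.Rodrigues(p['R'])[0],p['t'],K(p),np.array(p['dist']))[0].reshape(-1,2)
E
python3 - <<'E'
from h import *
s=r.sense(); print(s['time_s'],s['tcp_pos'],np.round(s['ee_rot'],3).tolist())
P={n:cap(n,n+'0.png') for n in('scene','top')}
for n,p in P.items():
    print(n,p['fx'],p['cx'],p['cy'],'cam',-p['R'].T@p['t'])
    for k in 'stand tray tray_handle tooltray rod_grip capsule0_mid capsule1_mid capsule2_mid capsule3_mid panel_mid'.split():
        try: print(k,[(np.round(d['uv']).tolist(),round(d['score'],2)) for d in spotter.find_in(k,p)[:3]])
        except Exception as e: print(k,e)
a=[cv2.imread('pics/%s0.png'%n) for n in P]
E
```

```text
pics
0.0 [0.18558391 0.59620911 0.2404692 ] [[-0.001, -0.297, -0.955], [-0.002, -0.955, 0.297], [-1.0, 0.002, -0.0]]
scene 470.33606813627534 278.202674856804 208.23815494299714 cam [1.2469264  0.09870399 1.26311743]
stand [([376.0, 276.0], 0.66), ([249.0, 238.0], 0.63), ([318.0, 316.0], 0.37)]
tray [([343.0, 201.0], 0.96), ([446.0, 237.0], 0.79), ([336.0, 140.0], 0.79)]
tray_handle [([446.0, 240.0], 0.92), ([335.0, 137.0], 0.91), ([342.0, 200.0], 0.83)]
tooltray [([118.0, 221.0], 0.69), ([177.0, 197.0], 0.67)]
rod_grip [([118.0, 216.0], 0.64)]
capsule0_mid []
capsule1_mid [([245.0, 236.0], 0.38)]
capsule2_mid []
capsule3_mid []
panel_mid [([328.0, 219.0], 0.85)]
top 480.9674674650775 278.1665642501554 200.35380115178975 cam [0.21393578 0.09699497 1.33662513]
stand [([318.0, 196.0], 0.98)]
tray [([206.0, 219.0], 0.7), ([451.0, 150.0], 0.62), ([191.0, 315.0], 0.61)]
tray_handle [([205.0, 219.0], 0.67), ([115.0, 153.0], 0.66), ([194.0, 317.0], 0.57)]
tooltray [([456.0, 240.0], 0.7)]
rod_grip [([463.0, 241.0], 0.67)]
capsule0_mid []
capsule1_mid []
capsule2_mid []
capsule3_mid []
panel_mid [([224.0, 231.0], 0.9)]
```

View pics/top0.png

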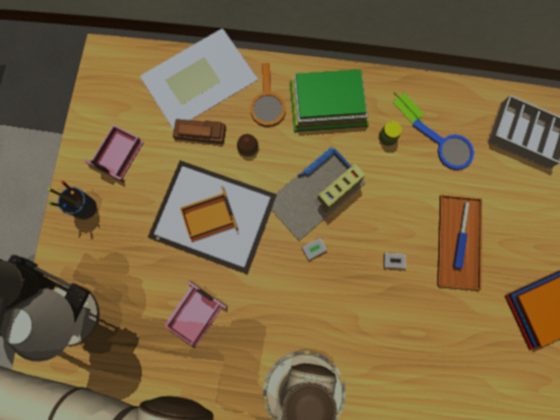

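View pics/scene0.png

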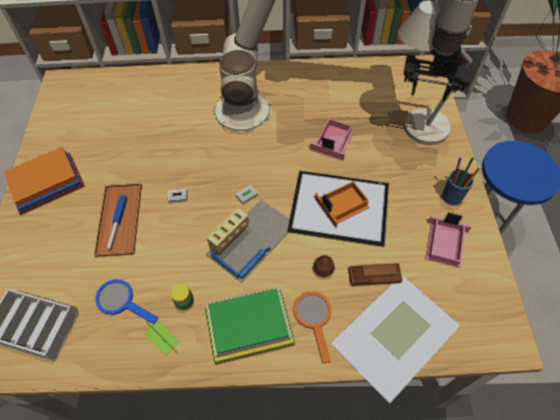

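Run:
```python
from h import *
w=cap('wrist'); print(w['fx'],w['cx'],w['cy'],np.round(w['mount'],3).tolist(), w['dist'])
p=cap('top')
for n,uv,z in [('tray',(206,219),.02),('stand block',(341,186),.097),('blue rail',(326,162),.015),('plate',(300,205),.006),('panel',(213,217),.008),('tooltray',(460,242),.01),('rodh',(460,252),.015),('rodtip',(466,205),.01),('robot',(305,395),.0)]:
    print(n,np.round(toplane(p,[uv],z),3))
im=p['image'][135:285,140:500]
cv2.imwrite('pics/c1.png',cv2.cvtColor(cv2.resize(im,None,fx=2.2,fy=2.2,interpolation=cv2.INTER_CUBIC),cv2.COLOR_RGB2BGR))
```

```text
314.92327870262125 279.15716132731563 207.5135872497726 [[-0.0, -0.245, 0.97, -0.144], [1.0, -0.0, 0.0, 0.0], [0.0, 0.97, 0.245, -0.067], [0.0, 0.0, 0.0, 1.0]] [-0.00830064  0.          0.          0.          0.        ]
tray [[0.428 0.324 0.02 ]]
stand block [[ 0.548 -0.032  0.097]]
blue rail [[0.635 0.009 0.015]]
plate [[0.503 0.068 0.006]]
panel [[0.438 0.307 0.008]]
tooltray [[ 0.451 -0.39   0.01 ]]
rodh [[ 0.422 -0.39   0.015]]
rodtip [[ 0.56  -0.403  0.01 ]]
robot [[-0.005 -0.004  0.   ]]
```

Request:
{"op": "play_rows", "data": {
  "commands": [
    {"tx":-0.03,"ty":0.13,"tz":-0.178,"fingers":-1,"ax":0,"ay":0,"az":0},
    {"tx":-0.03,"ty":0.13,"tz":-0.178,"fingers":-1,"ax":0,"ay":0,"az":0},
    {"tx":-0.03,"ty":0.13,"tz":-0.178,"fingers":-1,"ax":0,"ay":0,"az":0},
    {"tx":-0.03,"ty":0.13,"tz":-0.178,"fingers":-1,"ax":0,"ay":0,"az":0},
    {"tx":-0.03,"ty":0.13,"tz":-0.178,"fingers":-1,"ax":0,"ay":0,"az":0}
  ]
}}

```text
time_s: 1.62
tcp_pos: [0.287, 0.4595, 0.266]
ee_rot: [[0.001, -0.302, -0.953], [0.001, -0.953, 0.302], [-1.0, -0.001, -0.001]]
wrist_force: [-0.6, 0.5, -0.1]
gripper_width: 1.0
```

Request:
{"op": "play_rows", "data": {
  "commands": [
    {"tx":-0.03,"ty":0.13,"tz":-0.178,"fingers":-1,"ax":0,"ay":0,"az":0},
    {"tx":-0.03,"ty":0.13,"tz":-0.178,"fingers":-1,"ax":0,"ay":0,"az":0},
    {"tx":-0.03,"ty":0.13,"tz":-0.178,"fingers":-1,"ax":0,"ay":0,"az":0},
    {"tx":-0.03,"ty":0.13,"tz":-0.178,"fingers":-1,"ax":0,"ay":0,"az":0},
    {"tx":-0.03,"ty":0.13,"tz":-0.178,"fingers":-1,"ax":0,"ay":0,"az":0}
  ]
}}

```text
time_s: 2.03
tcp_pos: [0.3855, 0.3271, 0.2882]
ee_rot: [[0.002, -0.303, -0.953], [0.001, -0.953, 0.303], [-1.0, -0.001, -0.002]]
wrist_force: [0.2, 0.2, 0.9]
gripper_width: 0.999
```

Request:
{"op": "play_rows", "data": {
  "commands": [
    {"tx":-0.03,"ty":0.13,"tz":-0.178,"fingers":-1,"ax":0,"ay":0,"az":0},
    {"tx":-0.03,"ty":0.13,"tz":-0.178,"fingers":-1,"ax":0,"ay":0,"az":0},
    {"tx":-0.03,"ty":0.13,"tz":-0.178,"fingers":-1,"ax":0,"ay":0,"az":0},
    {"tx":-0.03,"ty":0.13,"tz":-0.178,"fingers":-1,"ax":0,"ay":0,"az":0},
    {"tx":-0.03,"ty":0.13,"tz":-0.178,"fingers":-1,"ax":0,"ay":0,"az":0}
  ]
}}

```text
time_s: 2.45
tcp_pos: [0.4844, 0.1943, 0.3102]
ee_rot: [[0.003, -0.303, -0.953], [-0.0, -0.953, 0.303], [-1.0, -0.0, -0.003]]
wrist_force: [0.3, -0.0, 0.6]
gripper_width: 1.002
```

Run:
```python
from h import *
s=r.sense(); print(s['time_s'],s['tcp_pos'],np.round(s['joints'],2),np.round(s['ee_rot'],3).tolist())
p=cap('wrist'); 
import pickle; pickle.dump(p,open('w1.pkl','wb'))
cv2.imwrite('pics/w1.png',cv2.cvtColor(cv2.resize(p['image'],(800,600),interpolation=cv2.INTER_CUBIC),cv2.COLOR_RGB2BGR))
```

```text
2.45 [0.48440912 0.19434754 0.31021844] [ 39.75   9.36  -7.25   0.11 -73.29  32.55] [[0.003, -0.303, -0.953], [-0.0, -0.953, 0.303], [-1.0, -0.0, -0.003]]
```

View pics/w1.png

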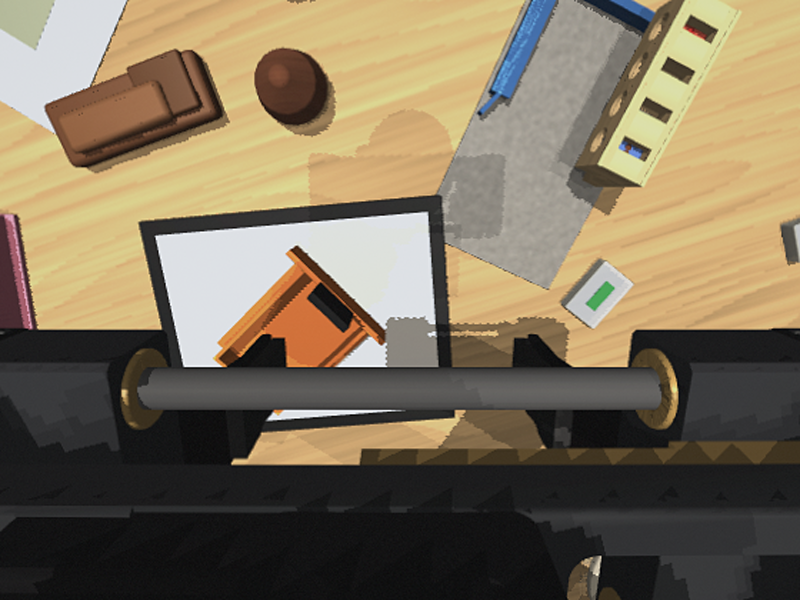

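Request:
{"op": "play_rows", "data": {
  "commands": [
    {"tx":0,"ty":0.22,"tz":0.1,"fingers":-1,"ax":0,"ay":0,"az":0},
    {"tx":0,"ty":0.22,"tz":0.1,"fingers":-1,"ax":0,"ay":0,"az":0},
    {"tx":0,"ty":0.22,"tz":0.1,"fingers":-1,"ax":0,"ay":0,"az":0},
    {"tx":0,"ty":0.22,"tz":0.1,"fingers":-1,"ax":0,"ay":0,"az":0},
    {"tx":0,"ty":0.22,"tz":0.1,"fingers":-1,"ax":0,"ay":0,"az":0}
  ]
}}

```text
time_s: 2.92
tcp_pos: [0.3568, 0.061, 0.3088]
ee_rot: [[-0.001, -0.297, -0.955], [0.0, -0.955, 0.297], [-1.0, -0.0, 0.001]]
wrist_force: [-0.1, 0.7, -0.1]
gripper_width: 1.0
```

Run:
```python
from h import *
s=r.sense(); print(s['time_s'],s['tcp_pos'],np.round(s['joints'],2))
p=cap('wrist'); 
import pickle; pickle.dump(p,open('w2.pkl','wb'))
cv2.imwrite('pics/w2.png',cv2.cvtColor(cv2.resize(p['image'],(800,600),interpolation=cv2.INTER_CUBIC),cv2.COLOR_RGB2BGR))
```

```text
2.9167 [0.35676114 0.06097512 0.30884742] [ 3.585e+01 -7.960e+00 -2.500e+01 -6.000e-02 -7.299e+01  3.689e+01]
```

View pics/w2.png

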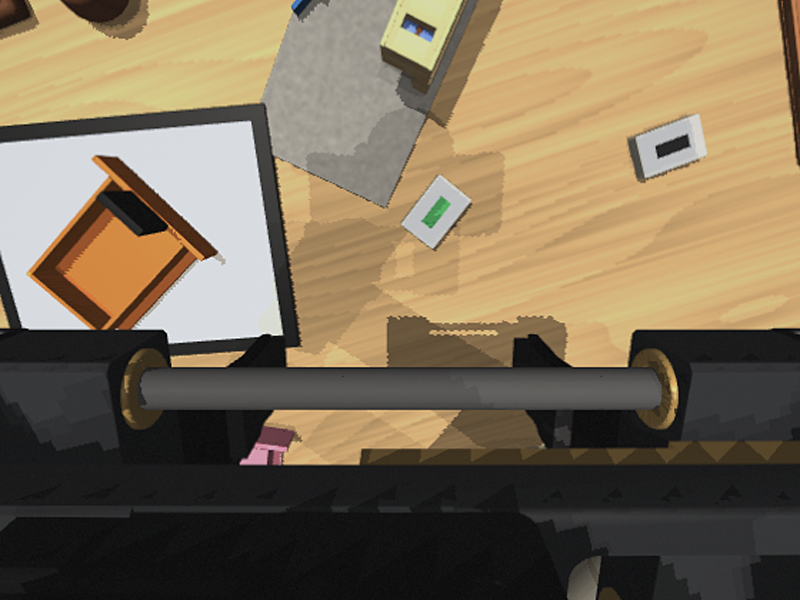

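Request:
{"op": "play_rows", "data": {
  "commands": [
    {"tx":0,"ty":0.05,"tz":-0.27,"fingers":-1,"ax":0,"ay":0,"az":0},
    {"tx":0,"ty":0.05,"tz":-0.27,"fingers":-1,"ax":0,"ay":0,"az":0},
    {"tx":0,"ty":0.05,"tz":-0.27,"fingers":-1,"ax":0,"ay":0,"az":0},
    {"tx":0,"ty":0.05,"tz":-0.27,"fingers":-1,"ax":0,"ay":0,"az":0},
    {"tx":0,"ty":0.05,"tz":-0.27,"fingers":-1,"ax":0,"ay":0,"az":0}
  ]
}}

```text
time_s: 3.38
tcp_pos: [0.5453, -0.0327, 0.3085]
ee_rot: [[0.0, -0.296, -0.955], [0.0, -0.955, 0.296], [-1.0, -0.0, -0.0]]
wrist_force: [1.5, 0.2, -0.0]
gripper_width: 1.003
```

Run:
```python
from h import *
s=r.sense(); print(s['time_s'],s['tcp_pos'],np.round(s['joints'],2))
p=cap('wrist'); 
import pickle; pickle.dump(p,open('w3.pkl','wb'))
cv2.imwrite('pics/w3.png',cv2.cvtColor(cv2.resize(p['image'],(800,600),interpolation=cv2.INTER_CUBIC),cv2.COLOR_RGB2BGR))
```

```text
3.3833 [ 0.5452591  -0.03271302  0.30847514] [ 1.357e+01  1.197e+01 -4.170e+00 -1.000e-02 -7.385e+01  5.921e+01]
```

View pics/w3.png

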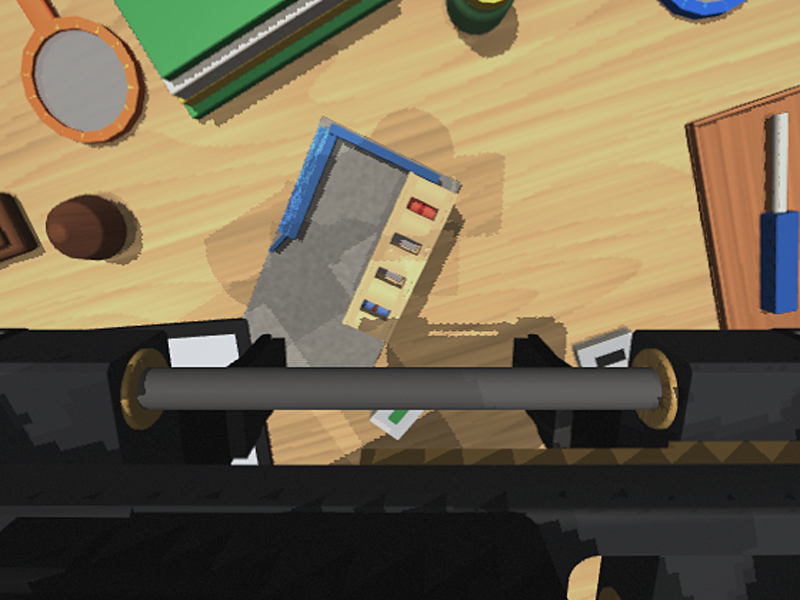

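```bash
cat > fit.py <<'E'
from h import *
import pickle
from scipy.optimize import least_squares
def fit(obs,x0,loss='soft_l1'):
    # obs: list of (pic, [local pts mm], [uv native])
    def res(q):
        c,s=np.cos(q[2]),np.sin(q[2]); R=np.array([[c,-s,0],[s,c,0],[0,0,1]])
        return np.concatenate([(proj(p,np.array(L,float)/1000@R.T+[q[0],q[1],0])-np.array(U)).ravel() for p,L,U in obs])
    o=least_squares(res,x0,loss=loss); return o.x,res(o.x).reshape(-1,2)
E
python3 - <<'E'
from fit import *
w={i:pickle.load(open(f'w{i}.pkl','rb')) for i in(1,2,3)}
k=.7
obs=[(w[3],[(66,0,97),(66,-40,97),(-66,0,97)],np.array([(409,171),(460,189),(344,324)])*k),
 (w[2],[(-175,-50,6)],np.array([(387,208)])*k),(w[1],[(-175,-50,6)],np.array([(548,289)])*k)]
q,e=fit(obs,[.55,0,-.9]);print('stand',q,np.degrees(q[2]),e.round(1).tolist())
np.save('stand.npy',q)
# tray
lab=[(-67,63,50)]
p=w[2]
# panel corners
pc=toplane(p,np.array([(265,104),(299,346)])*k,.008);print('panel right corners',pc)
pc=toplane(w[1],np.array([(141,223),(440,196),(454,416)])*k,.008);print('panel corners w1',pc)
# zoom
def crop(p,x0,y0,x1,y1,f): return cv2.resize(p['image'][y0:y1,x0:x1],None,fx=f,fy=f,interpolation=cv2.INTER_CUBIC)
a=crop(w[3],160,70,335,270,2.25)
a=cv2.resize(a,(400,450)); b=crop(w[2],10,90,170,270,2.5)
b=cv2.resize(b,(400,450))
cv2.imwrite('pics/z1.png',cv2.cvtColor(np.hstack([a,b]),cv2.COLOR_RGB2BGR))
E
```

```text
stand [ 0.56588567 -0.02012453 -0.72488296] -41.53273408489701 [[0.8, -0.0], [-1.9, 2.9], [-0.3, -1.5], [0.1, -0.4], [1.0, 0.2]]
panel right corners [[0.52472926 0.13744464 0.008     ]
 [0.29317603 0.19002524 0.008     ]]
panel corners w1 [[0.5900185  0.42700409 0.008     ]
 [0.52526815 0.13906114 0.008     ]
 [0.29471117 0.19093343 0.008     ]]
```

View pics/z1.png

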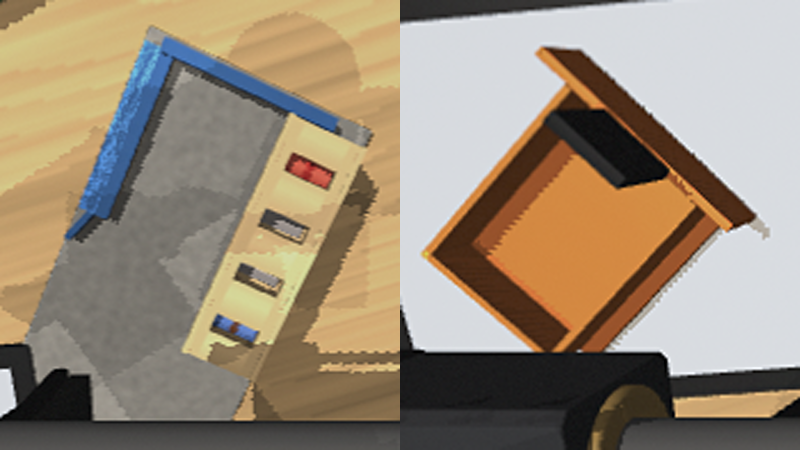

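```bash
cat >> fit.py <<'E'
def RZ(a): c,s=np.cos(a),np.sin(a); return np.array([[c,-s,0],[s,c,0],[0,0,1]])
def loc(q,L): return np.array(L,float)/1000@RZ(q[2]).T+[q[0],q[1],0]
E
python3 - <<'E'
from fit import *
w={i:pickle.load(open(f'w{i}.pkl','rb')) for i in(1,2,3)}
k=.7
ul=lambda P:np.array(P,float)/[400/175,2.25]+[160,70]
ur=lambda P:np.array(P,float)/2.5+[10,90]
obs=[(w[3],[(66,0,97),(66,-40,97),(-66,0,97),(-66,-40,97),(80,-50,6),(80,95,6)],ul([(290,112),(357,140),(183,350),(250,378),(372,137),(150,27)])),
 (w[2],[(-175,-50,6)],np.array([(387,208)])*k),(w[1],[(-175,-50,6)],np.array([(548,289)])*k)]
q,e=fit(obs,[.55,0,-.9]);print('stand',q,np.degrees(q[2]),e.round(1).tolist())
np.save('stand.npy',q)
obs=[(w[2],[(-58,22,84),(-58,-22,84),(65,-43,42),(-66,-63,42),(-62,63,42)],ur([(620,187),(548,125),(424,253),(540,48),(723,228)]))]
t,e=fit(obs,[.43,.3,2.2]);print('tray',t,np.degrees(t[2]),e.round(1).tolist());np.save('tray.npy',t)
print('handle',loc(t,[(-62,0,63)]))
home=loc(q,[(0,27,6)]);print('home',home,'home handle',loc(q,[(-62,27,61)]),'entry handle',loc(q,[(-62-110,27,61)]))
for pt in [(-45,-40,75),(45,-40,75)]: print(loc(q,[pt]))
# overlay check
im=w[3]['image'].copy()
# panel
print(toplane(w[1],np.array([(141,223),(454,416)])*k,.008).mean(0))
E
```

```text
stand [ 0.56588736 -0.01945141 -0.72734299] -41.673683524543236 [[-0.3, 0.1], [3.4, 3.3], [-0.3, -0.1], [1.3, 0.7], [-0.4, -3.3], [-1.1, -0.9], [-0.7, -0.3], [0.2, 0.3]]
tray [0.37537193 0.12539998 2.06971689] 118.58604283484517 [[11.5, 0.3], [12.5, -1.7], [-8.2, 2.7], [-0.3, -0.0], [-4.2, -0.2]]
handle [[0.40503756 0.07095781 0.063     ]]
home [[0.58383931 0.00071607 0.006     ]] home handle [[0.53752881 0.04193908 0.061     ]] entry handle [[0.45536501 0.11507669 0.061     ]]
[[ 0.5056794  -0.01940923  0.075     ]]
[[ 0.57290433 -0.07924909  0.075     ]]
[0.44236483 0.30896876 0.008     ]
```

Run:
```python
from fit import *
w={i:pickle.load(open(f'w{i}.pkl','rb')) for i in(1,2,3)}
k=.7
ul=lambda P:np.array(P,float)/[400/175,2.25]+[160,70]
ur=lambda P:(np.array(P,float)-[400,0])/2.5+[10,90]
obs=[(w[3],[(66,0,97),(-66,0,97),(-66,-40,97),(80,95,6)],ul([(290,112),(183,350),(250,378),(150,27)])),
 (w[2],[(-175,-50,6)],np.array([(387,208)])*k),(w[1],[(-175,-50,6)],np.array([(548,289)])*k)]
q,e=fit(obs,[.55,0,-.9]);print('stand',q,np.degrees(q[2]),e.round(1).tolist())
np.save('stand.npy',q)
obs=[(w[2],[(-58,22,84),(-58,-22,84),(65,-43,42),(-66,-63,42),(-62,63,42)],ur([(620,187),(548,125),(424,253),(540,48),(723,228)]))]
t,e=fit(obs,[.43,.3,2.2]);print('tray',t,np.degrees(t[2]),e.round(1).tolist());np.save('tray.npy',t)
print('handle',loc(t,[(-62,0,63)]))
print('home',loc(q,[(0,27,6)]),'home handle',loc(q,[(-62,27,61)]),'entry handle',loc(q,[(-62-110,27,61)]))
B=(-66,66,-40,0)
im=cv2.resize(w[3]['image'],None,fx=2,fy=2,interpolation=cv2.INTER_CUBIC)
def line(im,p,L,c,f=2):
    P=np.round(proj(p,L)*f).astype(int); cv2.polylines(im,[P.reshape(-1,1,2)],True,c,1)
for L in ([(-66,0,97),(66,0,97),(66,-40,97),(-66,-40,97)],[(-175,95,6),(80,95,6),(80,-50,6),(-175,-50,6)],[(-66,-40,6),(66,-40,6),(66,-40,97),(-66,-40,97)]): line(im,w[3],loc(q,L),(255,0,255))
im2=cv2.resize(w[2]['image'],None,fx=3,fy=3,interpolation=cv2.INTER_CUBIC)
for L in ([(-66,22,84),(-58,22,84),(-58,-22,84),(-66,-22,84)],[(67,-52,13),(67,52,13),(-67,52,13),(-67,-52,13)],[(66,-43,42),(66,43,42),(-62,43,42),(-62,-43,42)]): line(im2,w[2],loc(t,L),(0,255,255),3)
o=np.hstack([im[130:560,320:690],im2[270:700,20:450]]);cv2.imwrite('pics/z2.png',cv2.cvtColor(o,cv2.COLOR_RGB2BGR))
```

```text
stand [ 0.56573684 -0.01971885 -0.72897179] -41.76700705710469 [[0.1, 0.2], [-0.1, -0.1], [1.5, 0.7], [-0.7, -0.9], [-0.7, -0.3], [0.2, 0.3]]
tray [0.43663093 0.31823022 2.0406384 ] 116.91996754934105 [[-0.5, 0.9], [-2.1, -1.8], [0.3, 0.3], [0.3, -0.6], [2.6, 0.9]]
handle [[0.46470115 0.26294855 0.063     ]]
home [[5.83721624e-01 4.19364816e-04 6.00000000e-03]] home handle [[0.53747832 0.04171776 0.061     ]] entry handle [[0.45543376 0.1149891  0.061     ]]
```

View pics/z2.png

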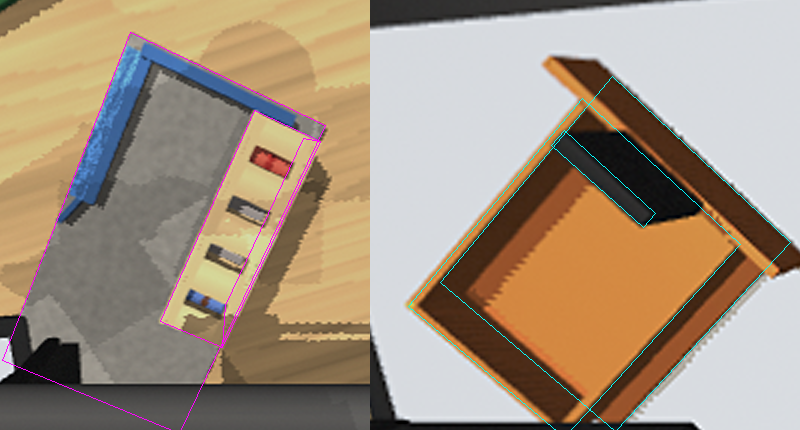

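```bash
cat > plan.py <<'E'
from fit import *
import math
from scipy.spatial.transform import Rotation as Rn
def down(yaw): # tool x down, tool y at yaw deg
    a=math.radians(yaw); y=np.array([math.cos(a),math.sin(a),0]); x=np.array([0,0,-1.]); return np.c_[x,y,np.cross(x,y)]
def plan(way, start=None):
    """way: list of (pos,yaw,ncalls)"""
    s=r.sense(); P=np.array(s['tcp_pos']);R0=np.array(s['ee_rot'])
    if start: P,R0=np.array(start[0]),down(start[1])
    for pos,yaw,n in way:
        R1=down(yaw); rv=(Rn.from_matrix(R0).inv()*Rn.from_matrix(R1)).as_rotvec(); Ps=P.copy(); Rs=R0
        for i in range(n):
            Rc=Rs@Rn.from_rotvec(rv*i/n).as_matrix()
            d=Rc.T@((np.array(pos)-Ps)/n)/.75; a=rv/n/np.pi
            print('t %.4f %.4f %.4f  a %.4f %.4f %.4f  | mm %.0f deg %.0f'%(*d,*a,np.linalg.norm(d)*750,np.degrees(np.linalg.norm(rv/n))))
        P,R0=np.array(pos),R1
E
python3 - <<'E'
from plan import *
t=np.load('tray.npy'); h=loc(t,[(-62,0,63)])[0]
plan([((h[0],h[1],.16),np.degrees(t[2])-180,2)])
E
```

```text
t 0.0970 -0.1726 0.1141  a -0.1230 -0.0000 -0.0004  | mm 171 deg 22
t 0.0973 -0.2027 0.0406  a -0.1230 -0.0000 -0.0004  | mm 171 deg 22
```

Request:
{"op": "play_rows", "data": {
  "commands": [
    {"tx":0.097,"ty":-0.1726,"tz":0.1141,"fingers":-1,"ax":-0.123,"ay":0,"az":0},
    {"tx":0.097,"ty":-0.1726,"tz":0.1141,"fingers":-1,"ax":-0.123,"ay":0,"az":0},
    {"tx":0.097,"ty":-0.1726,"tz":0.1141,"fingers":-1,"ax":-0.123,"ay":0,"az":0},
    {"tx":0.097,"ty":-0.1726,"tz":0.1141,"fingers":-1,"ax":-0.123,"ay":0,"az":0},
    {"tx":0.097,"ty":-0.1726,"tz":0.1141,"fingers":-1,"ax":-0.123,"ay":0,"az":0}
  ]
}}

```text
time_s: 3.85
tcp_pos: [0.4969, 0.121, 0.2326]
ee_rot: [[-0.006, 0.09, -0.996], [-0.001, -0.996, -0.09], [-1.0, 0.001, 0.006]]
wrist_force: [0.1, -0.3, -0.1]
gripper_width: 1.0
```

Request:
{"op": "play_rows", "data": {
  "commands": [
    {"tx":0.0973,"ty":-0.2027,"tz":0.0406,"fingers":-1,"ax":-0.123,"ay":0,"az":0},
    {"tx":0.0973,"ty":-0.2027,"tz":0.0406,"fingers":-1,"ax":-0.123,"ay":0,"az":0},
    {"tx":0.0973,"ty":-0.2027,"tz":0.0406,"fingers":-1,"ax":-0.123,"ay":0,"az":0},
    {"tx":0.0973,"ty":-0.2027,"tz":0.0406,"fingers":-1,"ax":-0.123,"ay":0,"az":0},
    {"tx":0.0973,"ty":-0.2027,"tz":0.0406,"fingers":-1,"ax":-0.123,"ay":0,"az":0}
  ]
}}

```text
time_s: 4.27
tcp_pos: [0.454, 0.2698, 0.1601]
ee_rot: [[-0.003, 0.459, -0.888], [-0.002, -0.888, -0.459], [-1.0, 0.0, 0.004]]
wrist_force: [-0.7, -0.3, 0.2]
gripper_width: 1.003
```

Run:
```python
from plan import *
t=np.load('tray.npy'); h=loc(t,[(-62,0,63)])[0]
s=r.sense();print(s['tcp_pos'],h,np.round(s['joints'],1),s['time_s'])
plan([((h[0],h[1],.065),np.degrees(t[2])-180,1)])
T=cap('top')
print([(np.round(d['uv']).tolist(),round(d['score'],2)) for d in spotter.find_in('tray',T)[:4]], proj(T,loc(t,[(0,0,20),(-62,0,60)])).round())
p=cap('wrist');pickle.dump(p,open('w4.pkl','wb'))
cv2.imwrite('pics/w4.png',cv2.cvtColor(p['image'],cv2.COLOR_RGB2BGR))
```

```text
[0.45404711 0.26979034 0.16009888] [0.46470115 0.26294855 0.063     ] [ 48.3  17.2 -19.6  -0.1 -53.4  69.1] 4.2667
t 0.1268 0.0146 -0.0089  a 0.0023 0.0012 -0.0001  | mm 96 deg 0
[([117.0, 152.0], 0.93), ([212.0, 224.0], 0.75)] [[209. 216.]
 [228. 206.]]
```

View pics/w4.png

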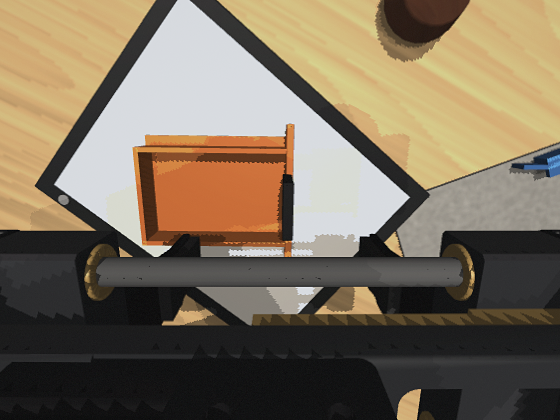

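Request:
{"op": "play_rows", "data": {
  "commands": [
    {"tx":0.06,"ty":0.0075,"tz":-0.0152,"fingers":-1,"ax":0.002,"ay":0,"az":0},
    {"tx":0.1267,"ty":0.0075,"tz":-0.0152,"fingers":-1,"ax":0.002,"ay":0,"az":0},
    {"tx":0.1267,"ty":0.0075,"tz":-0.0152,"fingers":-1,"ax":0.002,"ay":0,"az":0},
    {"tx":0.1267,"ty":0.0075,"tz":-0.0152,"fingers":1,"ax":0.002,"ay":0,"az":0},
    {"tx":0.1267,"ty":0.0075,"tz":-0.0152,"fingers":1,"ax":0.002,"ay":0,"az":0}
  ]
}}

```text
time_s: 4.83
tcp_pos: [0.47, 0.2647, 0.0688]
ee_rot: [[0.001, 0.447, -0.894], [-0.0, -0.894, -0.447], [-1.0, 0.0, -0.0]]
wrist_force: [0.8, -0.1, 0.5]
gripper_width: 0.924
```

Request:
{"op": "play_rows", "data": {
  "commands": [
    {"tx":0,"ty":0,"tz":0,"fingers":1,"ax":0,"ay":0,"az":0},
    {"tx":0,"ty":0,"tz":0,"fingers":1,"ax":0,"ay":0,"az":0},
    {"tx":0,"ty":0,"tz":0,"fingers":1,"ax":0,"ay":0,"az":0},
    {"tx":0,"ty":0,"tz":0,"fingers":1,"ax":0,"ay":0,"az":0},
    {"tx":0,"ty":0,"tz":0,"fingers":1,"ax":0,"ay":0,"az":0}
  ]
}}

```text
time_s: 5.25
tcp_pos: [0.4693, 0.2656, 0.0692]
ee_rot: [[0.001, 0.448, -0.894], [0.001, -0.894, -0.448], [-1.0, -0.001, -0.002]]
wrist_force: [0.1, 0.1, 0.4]
gripper_width: 0.556
```

Request:
{"op": "play_rows", "data": {
  "commands": [
    {"tx":-0.01,"ty":0,"tz":0,"fingers":1,"ax":0,"ay":0,"az":0},
    {"tx":-0.03,"ty":0,"tz":0,"fingers":1,"ax":0,"ay":0,"az":0},
    {"tx":-0.05,"ty":0,"tz":0,"fingers":1,"ax":0,"ay":0,"az":0},
    {"tx":-0.07,"ty":0,"tz":0,"fingers":1,"ax":0,"ay":0,"az":0},
    {"tx":-0.07,"ty":0,"tz":0,"fingers":1,"ax":0,"ay":0,"az":0}
  ]
}}

```text
time_s: 5.67
tcp_pos: [0.4707, 0.2668, 0.1245]
ee_rot: [[0.006, 0.449, -0.893], [0.004, -0.893, -0.449], [-1.0, -0.001, -0.007]]
wrist_force: [0.4, 0.1, 0.3]
gripper_width: 0.174
```

Run:
```python
from plan import *
q=np.load('stand.npy')
s=r.sense();print(s['tcp_pos'],np.round(s['ee_rot'],3).tolist(),np.round(s['joints'],1),s['time_s'],s['gripper_width'])
e=loc(q,[(-62-112,27,61)])[0];print(e,np.degrees(q[2])+180)
plan([((e[0],e[1]+.0,.12),np.degrees(q[2])+180,5)])
p=cap('wrist');pickle.dump(p,open('w5.pkl','wb'))
cv2.imwrite('pics/w5.png',cv2.cvtColor(p['image'],cv2.COLOR_RGB2BGR))
```

```text
[0.47072456 0.26678496 0.1244978 ] [[0.006, 0.449, -0.893], [0.004, -0.893, -0.449], [-1.0, -0.001, -0.007]] [ 46.8  20.5 -20.8   0.1 -48.4  69.9] 5.6667 0.17416939771472945
[0.45394204 0.1163213  0.061     ] 138.2329929428953
t 0.0010 0.0338 0.0220  a 0.1761 0.0000 0.0006  | mm 30 deg 32
t 0.0011 0.0404 0.0010  a 0.1761 0.0000 0.0006  | mm 30 deg 32
t 0.0011 0.0349 -0.0204  a 0.1761 0.0000 0.0006  | mm 30 deg 32
t 0.0012 0.0189 -0.0357  a 0.1761 0.0000 0.0006  | mm 30 deg 32
t 0.0012 -0.0026 -0.0403  a 0.1761 0.0000 0.0006  | mm 30 deg 32
```

View pics/w5.png

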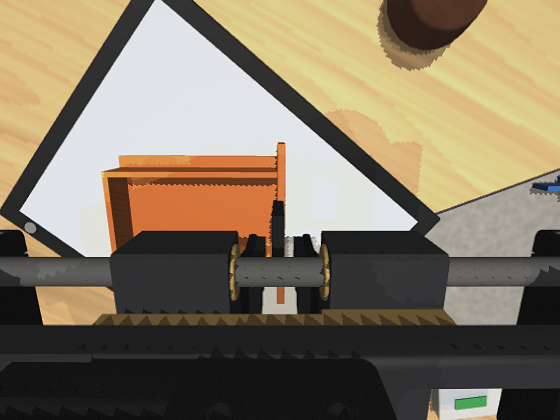

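Request:
{"op": "play_rows", "data": {
  "commands": [
    {"tx":0,"ty":0,"tz":0,"fingers":-1,"ax":0,"ay":0,"az":0},
    {"tx":0,"ty":0,"tz":0,"fingers":-1,"ax":0,"ay":0,"az":0},
    {"tx":0,"ty":0,"tz":0,"fingers":-1,"ax":0,"ay":0,"az":0},
    {"tx":0,"ty":0,"tz":0,"fingers":-1,"ax":0,"ay":0,"az":0},
    {"tx":0,"ty":0,"tz":0,"fingers":-1,"ax":0,"ay":0,"az":0}
  ]
}}

```text
time_s: 6.13
tcp_pos: [0.4688, 0.2651, 0.1202]
ee_rot: [[-0.001, 0.448, -0.894], [-0.001, -0.894, -0.448], [-1.0, 0.0, 0.001]]
wrist_force: [-0.5, 1.1, -0.2]
gripper_width: 0.421
```

Request:
{"op": "play_rows", "data": {
  "commands": [
    {"tx":0.03,"ty":0,"tz":-0.003,"fingers":-0.2,"ax":0,"ay":0,"az":0},
    {"tx":0.06,"ty":0,"tz":-0.003,"fingers":-0.2,"ax":0,"ay":0,"az":0},
    {"tx":0.08,"ty":0,"tz":-0.003,"fingers":-0.2,"ax":0,"ay":0,"az":0},
    {"tx":0.08,"ty":0,"tz":-0.003,"fingers":1,"ax":0,"ay":0,"az":0},
    {"tx":0.08,"ty":0,"tz":-0.003,"fingers":1,"ax":0,"ay":0,"az":0}
  ]
}}

```text
time_s: 6.55
tcp_pos: [0.4708, 0.2659, 0.0601]
ee_rot: [[-0.001, 0.448, -0.894], [-0.002, -0.894, -0.448], [-1.0, 0.001, 0.002]]
wrist_force: [0.8, -0.0, 0.6]
gripper_width: 0.517
```

Request:
{"op": "play_rows", "data": {
  "commands": [
    {"tx":0,"ty":0,"tz":0,"fingers":1,"ax":0,"ay":0,"az":0},
    {"tx":0,"ty":0,"tz":0,"fingers":1,"ax":0,"ay":0,"az":0},
    {"tx":0,"ty":0,"tz":0,"fingers":1,"ax":0,"ay":0,"az":0},
    {"tx":0,"ty":0,"tz":0,"fingers":1,"ax":0,"ay":0,"az":0},
    {"tx":0,"ty":0,"tz":0,"fingers":1,"ax":0,"ay":0,"az":0}
  ]
}}

```text
time_s: 6.97
tcp_pos: [0.4713, 0.2665, 0.0615]
ee_rot: [[0.001, 0.448, -0.894], [0.001, -0.894, -0.448], [-1.0, -0.0, -0.001]]
wrist_force: [0.1, 0.1, -0.5]
gripper_width: 0.157
```

Request:
{"op": "play_rows", "data": {
  "commands": [
    {"tx":0,"ty":0,"tz":0,"fingers":1,"ax":0,"ay":0,"az":0},
    {"tx":0,"ty":0,"tz":0,"fingers":1,"ax":0,"ay":0,"az":0},
    {"tx":0,"ty":0,"tz":0,"fingers":1,"ax":0,"ay":0,"az":0},
    {"tx":0,"ty":0,"tz":0,"fingers":1,"ax":0,"ay":0,"az":0},
    {"tx":0,"ty":0,"tz":0,"fingers":1,"ax":0,"ay":0,"az":0}
  ]
}}

```text
time_s: 7.38
tcp_pos: [0.4713, 0.2667, 0.0613]
ee_rot: [[0.001, 0.448, -0.894], [0.001, -0.894, -0.448], [-1.0, -0.0, -0.001]]
wrist_force: [-2.1, 1.9, 5.1]
gripper_width: 0.089
```

Request:
{"op": "play_rows", "data": {
  "commands": [
    {"tx":-0.01,"ty":0,"tz":0,"fingers":1,"ax":0,"ay":0,"az":0},
    {"tx":-0.02,"ty":0,"tz":0,"fingers":1,"ax":0,"ay":0,"az":0},
    {"tx":-0.03,"ty":0,"tz":0,"fingers":1,"ax":0,"ay":0,"az":0},
    {"tx":-0.04,"ty":0,"tz":0,"fingers":1,"ax":0,"ay":0,"az":0},
    {"tx":-0.06,"ty":0,"tz":0,"fingers":1,"ax":0,"ay":0,"az":0}
  ]
}}

```text
time_s: 7.8
tcp_pos: [0.4702, 0.2655, 0.1054]
ee_rot: [[-0.002, 0.448, -0.894], [-0.002, -0.894, -0.448], [-1.0, 0.001, 0.003]]
wrist_force: [0.7, -0.1, -1.4]
gripper_width: 0.089
```

Run:
```python
from plan import *
q=np.load('stand.npy')
s=r.sense();print(s['tcp_pos'],np.round(s['ee_rot'],3).tolist(),np.round(s['joints'],1),s['time_s'],s['gripper_width'],s['wrist_force'])
e=loc(q,[(-62-112,27,61)])[0]
plan([((e[0],e[1]+.0,.12),np.degrees(q[2])+180,5)])
p=cap('wrist');pickle.dump(p,open('w6.pkl','wb'))
cv2.imwrite('pics/w6.png',cv2.cvtColor(p['image'],cv2.COLOR_RGB2BGR))
```

```text
[0.47021056 0.26545775 0.10537788] [[-0.002, 0.448, -0.894], [-0.002, -0.894, -0.448], [-1.0, 0.001, 0.003]] [ 46.6  22.  -21.7  -0.  -46.5  70. ] 7.8 0.08944614603345706 [ 0.68342461 -0.09602185 -1.35572106]
t -0.0038 0.0336 0.0217  a 0.1760 -0.0000 -0.0003  | mm 30 deg 32
t -0.0038 0.0400 0.0008  a 0.1760 -0.0000 -0.0003  | mm 30 deg 32
t -0.0039 0.0345 -0.0203  a 0.1760 -0.0000 -0.0003  | mm 30 deg 32
t -0.0039 0.0187 -0.0354  a 0.1760 -0.0000 -0.0003  | mm 30 deg 32
t -0.0039 -0.0027 -0.0399  a 0.1760 -0.0000 -0.0003  | mm 30 deg 32
```

View pics/w6.png

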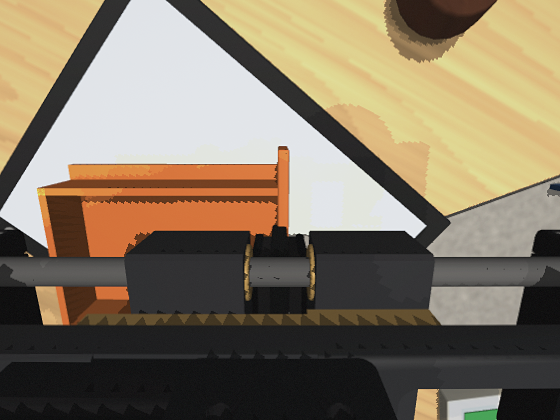

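Request:
{"op": "play_rows", "data": {
  "commands": [
    {"tx":-0.04,"ty":0,"tz":0,"fingers":1,"ax":0,"ay":0,"az":0},
    {"tx":-0.073,"ty":0.0336,"tz":0.0217,"fingers":1,"ax":0.06,"ay":0,"az":0},
    {"tx":-0.073,"ty":0.0336,"tz":0.0217,"fingers":1,"ax":0.1,"ay":0,"az":0},
    {"tx":-0.073,"ty":0.0336,"tz":0.0217,"fingers":1,"ax":0.14,"ay":0,"az":0},
    {"tx":-0.073,"ty":0.0336,"tz":0.0217,"fingers":1,"ax":0.176,"ay":0,"az":0}
  ]
}}

```text
time_s: 8.27
tcp_pos: [0.4678, 0.2361, 0.1615]
ee_rot: [[0.001, -0.042, -0.999], [0.001, -0.999, 0.042], [-1.0, -0.001, -0.001]]
wrist_force: [-0.0, 0.0, -0.9]
gripper_width: 0.09
```

Request:
{"op": "play_rows", "data": {
  "commands": [
    {"tx":0,"ty":0.01,"tz":0,"fingers":1,"ax":0.036,"ay":0,"az":0},
    {"tx":0,"ty":0.02,"tz":0,"fingers":1,"ax":0.072,"ay":0,"az":0},
    {"tx":0,"ty":0.03,"tz":0,"fingers":1,"ax":0.108,"ay":0,"az":0},
    {"tx":0,"ty":0.04,"tz":0.0008,"fingers":1,"ax":0.144,"ay":0,"az":0},
    {"tx":0,"ty":0.04,"tz":0.0008,"fingers":1,"ax":0.176,"ay":0,"az":0}
  ]
}}

```text
time_s: 8.68
tcp_pos: [0.4655, 0.2052, 0.1606]
ee_rot: [[-0.001, -0.56, -0.828], [-0.0, -0.828, 0.56], [-1.0, 0.001, 0.001]]
wrist_force: [0.2, -0.1, -2.3]
gripper_width: 0.09
```

Request:
{"op": "play_rows", "data": {
  "commands": [
    {"tx":0,"ty":0.0069,"tz":-0.004,"fingers":1,"ax":0.036,"ay":0,"az":0},
    {"tx":0,"ty":0.0138,"tz":-0.008,"fingers":1,"ax":0.072,"ay":0,"az":0},
    {"tx":0,"ty":0.0207,"tz":-0.012,"fingers":1,"ax":0.108,"ay":0,"az":0},
    {"tx":0,"ty":0.0276,"tz":-0.016,"fingers":1,"ax":0.144,"ay":0,"az":0},
    {"tx":0,"ty":0.0345,"tz":-0.0203,"fingers":1,"ax":0.176,"ay":0,"az":0}
  ]
}}

```text
time_s: 9.1
tcp_pos: [0.4642, 0.1761, 0.1606]
ee_rot: [[-0.0, -0.911, -0.411], [0.0, -0.411, 0.911], [-1.0, -0.0, 0.0]]
wrist_force: [0.6, 0.5, -1.2]
gripper_width: 0.092
```

Request:
{"op": "play_rows", "data": {
  "commands": [
    {"tx":0,"ty":0.0037,"tz":-0.007,"fingers":1,"ax":0.036,"ay":0,"az":0},
    {"tx":0,"ty":0.0075,"tz":-0.014,"fingers":1,"ax":0.072,"ay":0,"az":0},
    {"tx":0,"ty":0.0112,"tz":-0.021,"fingers":1,"ax":0.108,"ay":0,"az":0},
    {"tx":0,"ty":0.015,"tz":-0.028,"fingers":1,"ax":0.144,"ay":0,"az":0},
    {"tx":0,"ty":0.0187,"tz":-0.0354,"fingers":1,"ax":0.176,"ay":0,"az":0}
  ]
}}

```text
time_s: 9.52
tcp_pos: [0.4626, 0.1461, 0.1607]
ee_rot: [[0.0, -0.992, 0.128], [0.0, 0.128, 0.992], [-1.0, 0.0, 0.0]]
wrist_force: [0.3, -1.1, -1.1]
gripper_width: 0.09
```

Request:
{"op": "play_rows", "data": {
  "commands": [
    {"tx":0,"ty":-0.0005,"tz":-0.008,"fingers":1,"ax":0.036,"ay":0,"az":0},
    {"tx":0,"ty":-0.001,"tz":-0.016,"fingers":1,"ax":0.072,"ay":0,"az":0},
    {"tx":0,"ty":-0.0016,"tz":-0.024,"fingers":1,"ax":0.108,"ay":0,"az":0},
    {"tx":0,"ty":-0.0022,"tz":-0.032,"fingers":1,"ax":0.144,"ay":0,"az":0},
    {"tx":0,"ty":-0.0027,"tz":-0.0399,"fingers":1,"ax":0.176,"ay":0,"az":0}
  ]
}}

```text
time_s: 9.93
tcp_pos: [0.4609, 0.1162, 0.1607]
ee_rot: [[0.0, -0.776, 0.63], [0.0, 0.63, 0.776], [-1.0, 0.0, 0.0]]
wrist_force: [-0.7, -0.1, -2.5]
gripper_width: 0.087
```

Run:
```python
from plan import *
q=np.load('stand.npy')
s=r.sense();print(s['tcp_pos'],np.round(s['ee_rot'],3).tolist(),np.round(s['joints'],1),s['time_s'],s['gripper_width'],s['wrist_force'])
e=loc(q,[(-62-112,27,61)])[0]
plan([((e[0],e[1]+.0,.10),np.degrees(q[2])+180,1)])
p=cap('wrist');pickle.dump(p,open('w7.pkl','wb'))
c=cap('scene')['image'][120:300,180:400]
cv2.imwrite('pics/w7.png',cv2.cvtColor(np.vstack([p['image'][:250],cv2.resize(c,(428,350))[:, :].copy() if 0 else np.pad(cv2.resize(c,(428,350)),((0,0),(0,132),(0,0)))]),cv2.COLOR_RGB2BGR))
```

```text
[0.46091851 0.11623694 0.1606972 ] [[0.0, -0.776, 0.63], [0.0, 0.63, 0.776], [-1.0, 0.0, 0.0]] [ 33.8  12.2 -26.7  -0.  -51.1 -72.8] 9.9333 0.08693384898211459 [-0.65882901 -0.09746741 -2.4806064 ]
t 0.0809 0.0073 -0.0058  a 0.0150 0.0001 -0.0000  | mm 61 deg 3
```

View pics/w7.png

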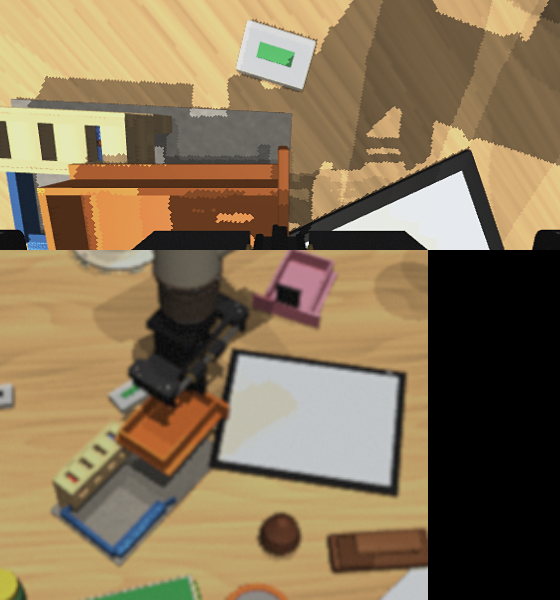

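Run:
```python
from plan import *
q=np.load('stand.npy');p=pickle.load(open('w7.pkl','rb'))
# tray pts in world given TCP at time of capture
P=np.array([0.46091851,0.11623694,0.1606972]);yaw=np.arctan2(-.63,.776)
im=cv2.resize(p['image'][90:260,0:300],None,fx=2.6,fy=2.6,interpolation=cv2.INTER_CUBIC)
for off,c in ((0,(0,255,255)),(6.5,(255,0,255))):
    for L in ([(-67,-52,5),(67,-52,5)],[(-60,-43,34),(66,-43,34)],[(-62,-39,34),(62,-39,34)],[(-67,-63,34),(-67,-40,34)]):
        X=(np.array(L,float)+[62,off,-53.5])/1000@RZ(yaw).T+P
        u=np.round((proj(p,X)-[0,90])*2.6).astype(int); cv2.line(im,tuple(map(int,u[0])),tuple(map(int,u[1])),c,1)
for L in ([(-175,-50,6),(80,-50,6)],[(-175,-50,6),(-175,95,6)],[(-66,-40,97),(-66,0,97)],[(-66,-40,97),(66,-40,97)]):
    u=np.round((proj(p,loc(q,L))-[0,90])*2.6).astype(int); cv2.line(im,tuple(map(int,u[0])),tuple(map(int,u[1])),(0,255,0),1)
cv2.imwrite('pics/z3.png',cv2.cvtColor(im,cv2.COLOR_RGB2BGR))
```

```text
(no output)
```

View pics/z3.png

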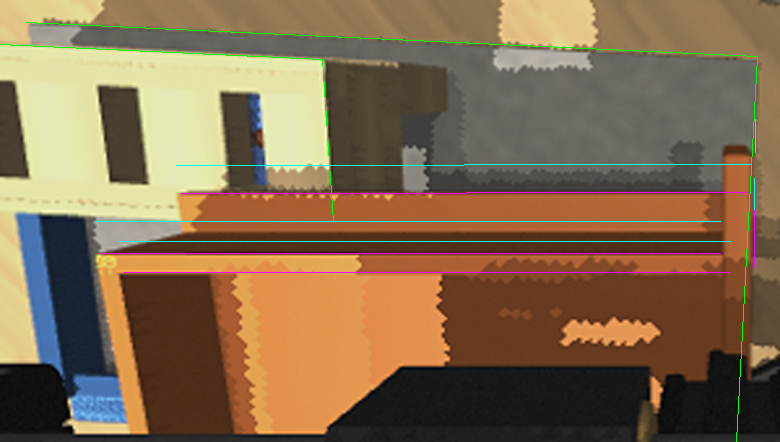

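Run:
```python
from plan import *
q=np.load('stand.npy');Y=np.degrees(q[2])+180
a=loc(q,[(-62-118,20.5,0)])[0]; 
plan([((*a[:2],.10),Y,1),((*a[:2],.061),Y,1)])
```

```text
t 0.0809 0.0158 -0.0135  a 0.0165 -0.0000 -0.0001  | mm 63 deg 3
t 0.0520 0.0000 0.0000  a 0.0000 0.0000 0.0000  | mm 39 deg 0
```

Request:
{"op": "play_rows", "data": {
  "commands": [
    {"tx":0.02,"ty":0.0158,"tz":-0.0135,"fingers":1,"ax":0.0165,"ay":0,"az":0},
    {"tx":0.05,"ty":0.0158,"tz":-0.0135,"fingers":1,"ax":0.0165,"ay":0,"az":0},
    {"tx":0.08,"ty":0.0158,"tz":-0.0135,"fingers":1,"ax":0.0165,"ay":0,"az":0},
    {"tx":0.08,"ty":0.0158,"tz":-0.0135,"fingers":1,"ax":0.0165,"ay":0,"az":0},
    {"tx":0.08,"ty":0.0158,"tz":-0.0135,"fingers":1,"ax":0.0165,"ay":0,"az":0}
  ]
}}

```text
time_s: 10.45
tcp_pos: [0.4472, 0.1188, 0.102]
ee_rot: [[0.004, -0.751, 0.661], [0.003, 0.661, 0.751], [-1.0, -0.001, 0.005]]
wrist_force: [-5.2, 9.1, 10.6]
gripper_width: 0.255
```

Run:
```python
from plan import *
q=np.load('stand.npy');Y=np.degrees(q[2])+180
s=r.sense();print(s['tcp_pos'],s['gripper_width'],s['wrist_force'])
a=loc(q,[(-62-118,20.5,0)])[0]
plan([((*a[:2],.061),Y,1)])
```

```text
[0.44724187 0.11878664 0.10197344] 0.25486379924251035 [-5.23014297  9.12350807 10.63313667]
t 0.0546 -0.0007 -0.0054  a 0.0022 0.0016 0.0004  | mm 41 deg 1
```

Run:
```python
from plan import *
q=np.load('stand.npy')
p=cap('wrist');pickle.dump(p,open('w8.pkl','wb'))
c=cap('scene')['image'][150:290,180:340]
cv2.imwrite('pics/w8.png',cv2.cvtColor(np.hstack([p['image'][:330,:420],cv2.resize(c,(377,330))]),cv2.COLOR_RGB2BGR))
```

```text
(no output)
```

View pics/w8.png

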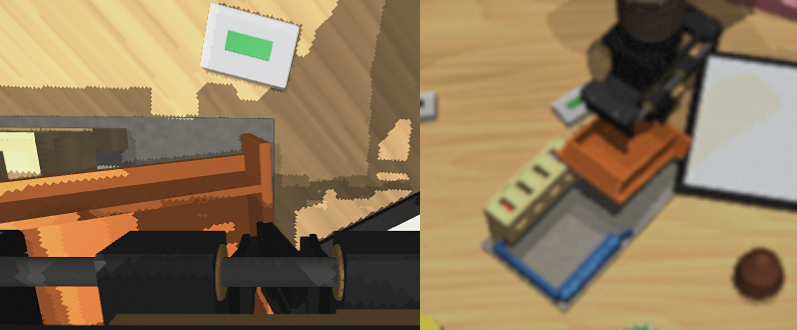

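Request:
{"op": "play_rows", "data": {
  "commands": [
    {"tx":-0.02,"ty":0,"tz":0,"fingers":1,"ax":0,"ay":0,"az":0},
    {"tx":-0.03,"ty":0,"tz":0,"fingers":1,"ax":0,"ay":0,"az":0},
    {"tx":-0.03,"ty":0,"tz":0,"fingers":1,"ax":0,"ay":0,"az":0}
  ]
}}

```text
time_s: 10.8
tcp_pos: [0.4507, 0.1189, 0.1278]
ee_rot: [[0.013, -0.752, 0.659], [0.005, 0.659, 0.752], [-1.0, -0.007, 0.012]]
wrist_force: [1.2, 2.1, 8.6]
gripper_width: 0.136
```

Run:
```python
from plan import *
q=np.load('stand.npy')
s=r.sense();print(s['tcp_pos'],s['gripper_width'],s['wrist_force'])
p=cap('wrist');pickle.dump(p,open('w9.pkl','wb'))
c=cap('scene')['image'][150:290,180:340]
cv2.imwrite('pics/w9.png',cv2.cvtColor(np.hstack([p['image'][:330,:420],cv2.resize(c,(377,330))]),cv2.COLOR_RGB2BGR))
```

```text
[0.45068532 0.11890463 0.12780716] 0.13608006920926366 [1.22007556 2.14024339 8.63091959]
```

View pics/w9.png

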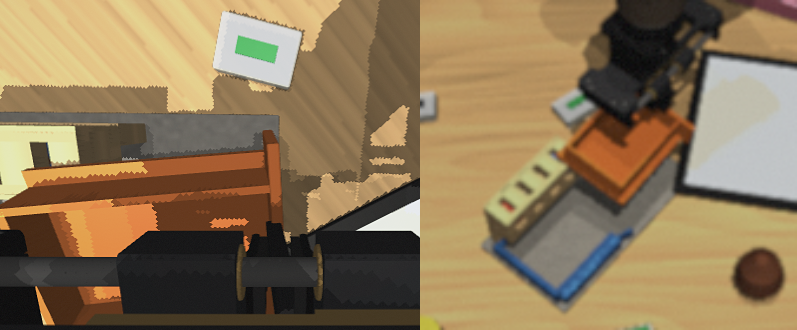

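```bash
cat >> plan.py <<'E'
q=np.load('stand.npy');Y=np.degrees(q[2])+180
def ins(X): return (np.array(X)-[q[0],q[1],0])@RZ(q[2])*1000
E
python3 - <<'E'
from plan import *
w=pickle.load(open('w2.pkl','rb'))
print('leaf',ins(toplane(w,np.array([(437,212)])*.7,.012)),'bug',ins(toplane(w,np.array([(670,147)])*.7,.012)))
print(ins(r.sense()['tcp_pos']))
a=loc(q,[(-202,8.5,0)])[0]
plan([((*a[:2],.128),Y,1),((*a[:2],.075),Y,1)])
E
```

```text
leaf [[-158.02098716  -96.51475319   12.        ]] bug [[ -13.37061344 -268.98099927   12.        ]]
[-178.61091791   26.14103429  126.85136831]
t -0.0020 0.0314 -0.0232  a 0.0027 0.0035 0.0018  | mm 29 deg 1
t 0.0707 0.0000 0.0000  a 0.0000 0.0000 0.0000  | mm 53 deg 0
```

Request:
{"op": "play_rows", "data": {
  "commands": [
    {"tx":-0.002,"ty":0.0314,"tz":-0.016,"fingers":1,"ax":0.0027,"ay":0.0035,"az":0.0018},
    {"tx":-0.002,"ty":0.0314,"tz":-0.016,"fingers":1,"ax":0.0027,"ay":0.0035,"az":0.0018},
    {"tx":0.025,"ty":0.0314,"tz":-0.016,"fingers":1,"ax":0.0027,"ay":0.0035,"az":0.0018},
    {"tx":0.045,"ty":0.0314,"tz":-0.016,"fingers":1,"ax":0.0027,"ay":0.0035,"az":0.0018},
    {"tx":0.055,"ty":0.0314,"tz":-0.016,"fingers":1,"ax":0.0027,"ay":0.0035,"az":0.0018}
  ]
}}

```text
time_s: 11.32
tcp_pos: [0.4193, 0.1226, 0.0805]
ee_rot: [[-0.013, -0.742, 0.67], [-0.005, 0.67, 0.742], [-1.0, 0.006, -0.013]]
wrist_force: [0.4, -0.5, -1.4]
gripper_width: 0.098
```

Request:
{"op": "play_rows", "data": {
  "commands": [
    {"tx":0.004,"ty":0,"tz":0,"fingers":1,"ax":0,"ay":0,"az":0},
    {"tx":0.008,"ty":0,"tz":0,"fingers":1,"ax":0,"ay":0,"az":0}
  ]
}}

```text
time_s: 11.48
tcp_pos: [0.4202, 0.1229, 0.0756]
ee_rot: [[-0.012, -0.742, 0.671], [-0.005, 0.671, 0.742], [-1.0, 0.005, -0.011]]
wrist_force: [0.1, -0.8, -0.9]
gripper_width: 0.097
```

Run:
```python
from plan import *
s=r.sense();print(ins(s['tcp_pos']),s['gripper_width'],s['wrist_force'])
```

```text
[-203.53636122    9.47250215   75.57385436] 0.09718468903402158 [ 0.10743696 -0.79236492 -0.93167861]
```

Request:
{"op": "play_rows", "data": {
  "commands": [
    {"tx":0.005,"ty":0,"tz":0.004,"fingers":1,"ax":0,"ay":0,"az":0},
    {"tx":0.009,"ty":0,"tz":0.006,"fingers":1,"ax":0,"ay":0,"az":0}
  ]
}}

```text
time_s: 11.65
tcp_pos: [0.4232, 0.1262, 0.0693]
ee_rot: [[-0.012, -0.741, 0.671], [-0.005, 0.671, 0.741], [-1.0, 0.005, -0.011]]
wrist_force: [-3.6, -4.1, 7.4]
gripper_width: 0.096
```

Request:
{"op": "play_rows", "data": {
  "commands": [
    {"tx":0.005,"ty":0,"tz":0,"fingers":1,"ax":0,"ay":0,"az":0},
    {"tx":0.008,"ty":0,"tz":0,"fingers":1,"ax":0,"ay":0,"az":0}
  ]
}}

```text
time_s: 11.82
tcp_pos: [0.4212, 0.1245, 0.0631]
ee_rot: [[-0.016, -0.741, 0.672], [-0.008, 0.672, 0.741], [-1.0, 0.006, -0.016]]
wrist_force: [-3.9, -4.8, 8.2]
gripper_width: 0.097
```

Run:
```python
from plan import *
s=r.sense();print(ins(s['tcp_pos']),s['gripper_width'],s['wrist_force'],s['moment'])
p=cap('wrist');pickle.dump(p,open('w10.pkl','wb'))
c=cap('scene')['image'][150:290,180:340]
im=p['image'].copy()
cv2.imwrite('pics/w10.png',cv2.cvtColor(np.hstack([p['image'][:330,:420],cv2.resize(c,(377,330))]),cv2.COLOR_RGB2BGR))
```

```text
[-203.84772455   11.24577247   63.10784417] 0.09728788798021987 [-3.94040656 -4.75957564  8.18665274] [-1.1666759   0.93972613  0.0139564 ]
```

Request:
{"op": "play_rows", "data": {
  "commands": [
    {"tx":0,"ty":0,"tz":0,"fingers":-1,"ax":0,"ay":0,"az":0},
    {"tx":0,"ty":0,"tz":0,"fingers":-1,"ax":0,"ay":0,"az":0},
    {"tx":0,"ty":0,"tz":0,"fingers":-1,"ax":0,"ay":0,"az":0},
    {"tx":0,"ty":0,"tz":0,"fingers":-1,"ax":0,"ay":0,"az":0},
    {"tx":0,"ty":0,"tz":0,"fingers":-1,"ax":0,"ay":0,"az":0}
  ]
}}

```text
time_s: 12.33
tcp_pos: [0.4231, 0.1264, 0.0631]
ee_rot: [[-0.011, -0.741, 0.671], [-0.004, 0.671, 0.741], [-1.0, 0.005, -0.01]]
wrist_force: [0.1, 0.3, -0.3]
gripper_width: 0.387
```

Request:
{"op": "play_rows", "data": {
  "commands": [
    {"tx":0,"ty":0,"tz":0,"fingers":-1,"ax":0,"ay":0,"az":0},
    {"tx":-0.03,"ty":0,"tz":0,"fingers":-1,"ax":0,"ay":0,"az":0},
    {"tx":-0.07,"ty":0,"tz":0,"fingers":-1,"ax":0,"ay":0,"az":0},
    {"tx":-0.12,"ty":0,"tz":0.07,"fingers":-1,"ax":0,"ay":0,"az":0},
    {"tx":-0.12,"ty":0,"tz":0.07,"fingers":-1,"ax":0,"ay":0,"az":0}
  ]
}}

```text
time_s: 12.75
tcp_pos: [0.4617, 0.1672, 0.156]
ee_rot: [[-0.005, -0.742, 0.671], [-0.001, 0.671, 0.742], [-1.0, 0.003, -0.004]]
wrist_force: [1.9, 0.7, 0.3]
gripper_width: 0.774
```

Request:
{"op": "play_rows", "data": {
  "commands": [
    {"tx":0,"ty":0,"tz":0,"fingers":-1,"ax":0,"ay":0,"az":0},
    {"tx":0,"ty":0,"tz":0,"fingers":-1,"ax":0,"ay":0,"az":0}
  ]
}}

```text
time_s: 12.92
tcp_pos: [0.4596, 0.1662, 0.1529]
ee_rot: [[-0.01, -0.741, 0.671], [-0.003, 0.672, 0.741], [-1.0, 0.006, -0.009]]
wrist_force: [-0.8, 0.3, -1.2]
gripper_width: 0.923
```

Run:
```python
from plan import *
s=r.sense();print(ins(s['tcp_pos']),s['gripper_width'],s['wrist_force'],np.round(s['ee_rot'],3).tolist())
p=cap('wrist');pickle.dump(p,open('w11.pkl','wb'))
for k in('tray','tray_handle'): print(k,[(np.round(d['uv']).tolist(),round(d['score'],2)) for d in spotter.find_in(k,p)[:3]])
im=cv2.resize(p['image'][:260,:],None,fx=1.42,fy=1.42,interpolation=cv2.INTER_CUBIC)
c=cap('top')['image'][170:280,220:400]
im=np.vstack([im,np.pad(cv2.resize(c,(360,220)),((0,0),(0,im.shape[1]-360),(0,0)))])
cv2.imwrite('pics/w11.png',cv2.cvtColor(im,cv2.COLOR_RGB2BGR))
```

```text
[-203.01037271   67.93191292  152.88024477] 0.9225013967562324 [-0.8344213   0.30566734 -1.18872205] [[-0.01, -0.741, 0.671], [-0.003, 0.672, 0.741], [-1.0, 0.006, -0.009]]
tray [([206.0, 138.0], 0.62), ([559.0, 99.0], 0.61)]
tray_handle [([203.0, 138.0], 0.95), ([557.0, 100.0], 0.94)]
```

View pics/w11.png

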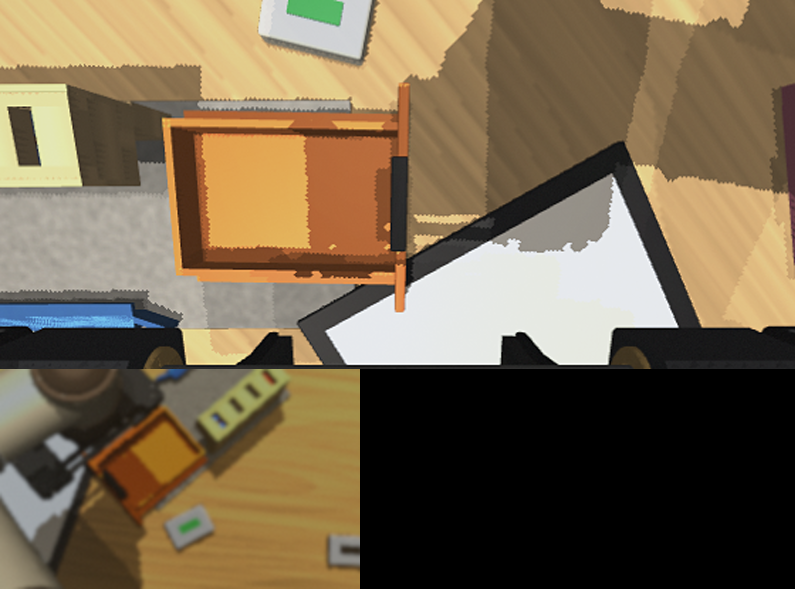

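Run:
```python
from plan import *
p=pickle.load(open('w11.pkl','rb'))
U=np.array([(390,156),(408,156),(407,251),(390,250),(163,119),(177,272)])/1.42
L=[(-58,-22,83),(-66,-22,83),(-66,22,83),(-58,22,83),(66,-43,41),(66,43,41)]
t,e=fit([(p,L,U)],[.47,.08,q[2]]);print(t,np.degrees(t[2]-q[2]),e.round(1).tolist());np.save('tray.npy',t)
print('tray in stand',ins([*t[:2],0]))
h=loc(t,[(-62,0,0)])[0];print('handle',ins(h), 'by plane',ins(toplane(p,[U[:4].mean(0)],.083)))
yt=np.degrees(t[2])+180
plan([((*h[:2],.155),yt,1),((*h[:2],.063),yt,1)])
```

```text
[ 0.46612602  0.08220861 -0.74981445] -1.19419627022012 [[0.6, -0.3], [0.2, -0.1], [-0.4, 0.1], [-0.1, 0.6], [-0.9, -1.3], [0.5, 1.3]]
tray in stand [-142.18988693    9.67250306    0.        ]
handle [-204.17642052   10.96465422    0.        ] by plane [[-204.14171672   10.38944691   83.        ]]
t -0.0038 0.0009 -0.0728  a 0.0041 -0.0044 -0.0020  | mm 55 deg 1
t 0.1227 0.0000 0.0000  a 0.0000 0.0000 0.0000  | mm 92 deg 0
```

Request:
{"op": "play_rows", "data": {
  "commands": [
    {"tx":-0.003,"ty":0.001,"tz":-0.0728,"fingers":0,"ax":0.0041,"ay":-0.0044,"az":-0.002},
    {"tx":-0.003,"ty":0.001,"tz":-0.0728,"fingers":0,"ax":0.0041,"ay":-0.0044,"az":-0.002},
    {"tx":0.04,"ty":0.001,"tz":-0.0728,"fingers":0,"ax":0.0041,"ay":-0.0044,"az":-0.002},
    {"tx":0.08,"ty":0.001,"tz":-0.0728,"fingers":0,"ax":0.0041,"ay":-0.0044,"az":-0.002},
    {"tx":0.119,"ty":0.001,"tz":-0.0728,"fingers":0,"ax":0.0041,"ay":-0.0044,"az":-0.002}
  ]
}}

```text
time_s: 13.53
tcp_pos: [0.42, 0.1242, 0.0631]
ee_rot: [[0.003, -0.732, 0.682], [0.002, 0.682, 0.732], [-1.0, -0.001, 0.004]]
wrist_force: [-0.2, 0.3, -0.2]
gripper_width: 0.706
```

Request:
{"op": "play_rows", "data": {
  "commands": [
    {"tx":0,"ty":0,"tz":0,"fingers":0,"ax":0,"ay":0,"az":0},
    {"tx":0,"ty":0,"tz":0,"fingers":0.3,"ax":0,"ay":0,"az":0}
  ]
}}

```text
time_s: 13.7
tcp_pos: [0.4196, 0.1239, 0.0628]
ee_rot: [[-0.001, -0.732, 0.681], [-0.002, 0.681, 0.732], [-1.0, -0.0, -0.002]]
wrist_force: [0.6, 0.3, 0.2]
gripper_width: 0.556
```

Run:
```python
from plan import *
s=r.sense();print(ins(s['tcp_pos']),s['gripper_width'],s['wrist_force'],np.round(s['ee_rot'],3).tolist())
t=np.load('tray.npy');h=loc(t,[(-62,0,0)])[0]
plan([((*h[:2],.063),np.degrees(t[2])+180,1)])
p=cap('wrist');pickle.dump(p,open('w12.pkl','wb'))
```

```text
[-204.6530103     9.78570734   62.8257096 ] 0.5561281662406102 [0.62031511 0.28189982 0.16641301] [[-0.001, -0.732, 0.681], [-0.002, 0.681, 0.732], [-1.0, -0.0, -0.002]]
t -0.0002 -0.0006 0.0016  a 0.0002 -0.0007 0.0000  | mm 1 deg 0
```

Request:
{"op": "play_rows", "data": {
  "commands": [
    {"tx":0,"ty":0,"tz":0.0015,"fingers":1,"ax":0,"ay":0,"az":0},
    {"tx":0,"ty":0,"tz":0.0015,"fingers":1,"ax":0,"ay":0,"az":0},
    {"tx":0,"ty":0,"tz":0.0015,"fingers":1,"ax":0,"ay":0,"az":0},
    {"tx":0,"ty":0,"tz":0.0015,"fingers":1,"ax":0,"ay":0,"az":0},
    {"tx":0,"ty":0,"tz":0.0015,"fingers":1,"ax":0,"ay":0,"az":0}
  ]
}}

```text
time_s: 14.17
tcp_pos: [0.4218, 0.1261, 0.0644]
ee_rot: [[0.004, -0.732, 0.681], [0.002, 0.681, 0.732], [-1.0, -0.001, 0.004]]
wrist_force: [-0.3, -0.9, 0.1]
gripper_width: 0.126
```

Request:
{"op": "play_rows", "data": {
  "commands": [
    {"tx":0,"ty":0,"tz":0,"fingers":1,"ax":0,"ay":0,"az":0},
    {"tx":0,"ty":0,"tz":0,"fingers":1,"ax":0,"ay":0,"az":0},
    {"tx":0,"ty":0,"tz":0,"fingers":1,"ax":0,"ay":0,"az":0},
    {"tx":0,"ty":0,"tz":0,"fingers":1,"ax":0,"ay":0,"az":0},
    {"tx":0,"ty":0,"tz":0,"fingers":1,"ax":0,"ay":0,"az":0}
  ]
}}

```text
time_s: 14.58
tcp_pos: [0.4218, 0.126, 0.0642]
ee_rot: [[0.003, -0.732, 0.681], [0.002, 0.681, 0.732], [-1.0, -0.001, 0.003]]
wrist_force: [-0.7, -0.7, 5.3]
gripper_width: 0.091
```

Run:
```python
from plan import *
s=r.sense();print(ins(s['tcp_pos']),s['gripper_width'],s['wrist_force'],np.round(s['ee_rot'],3).tolist())
a=loc(q,[(-204,26,0)])[0]
plan([((*a[:2],.0665),Y,1)])
p=cap('wrist');pickle.dump(p,open('w12.pkl','wb'))
```

```text
[-204.46319548   12.79349893   64.18841861] 0.0910100605844961 [-0.69152542 -0.70268796  5.31143497] [[0.003, -0.732, 0.681], [0.002, 0.681, 0.732], [-1.0, -0.001, 0.003]]
t -0.0030 -0.0003 0.0176  a -0.0064 0.0010 0.0003  | mm 13 deg 1
```

Request:
{"op": "play_rows", "data": {
  "commands": [
    {"tx":-0.006,"ty":0,"tz":0.005,"fingers":1,"ax":-0.002,"ay":0,"az":0},
    {"tx":-0.006,"ty":0,"tz":0.013,"fingers":1,"ax":-0.004,"ay":0,"az":0},
    {"tx":-0.006,"ty":0,"tz":0.021,"fingers":1,"ax":-0.0064,"ay":0,"az":0},
    {"tx":-0.006,"ty":0,"tz":0.021,"fingers":1,"ax":-0.0064,"ay":0,"az":0},
    {"tx":-0.006,"ty":0,"tz":0.021,"fingers":1,"ax":-0.0064,"ay":0,"az":0}
  ]
}}

```text
time_s: 15.05
tcp_pos: [0.4324, 0.1376, 0.068]
ee_rot: [[0.002, -0.746, 0.666], [0.001, 0.666, 0.746], [-1.0, -0.001, 0.002]]
wrist_force: [-0.0, 0.1, -1.4]
gripper_width: 0.088
```

```bash
cat > chk.py <<'E'
from plan import *
s=r.sense();P=np.array(s['tcp_pos']);R=np.array(s['ee_rot']);print(ins(P),s['gripper_width'],np.round(s['wrist_force'],1),'yaw err',np.degrees(np.arctan2(R[1,1],R[0,1]))-Y,'t',s['time_s'])
p=cap('wrist')
# measured orange rows per column
hsv=cv2.cvtColor(p['image'],cv2.COLOR_RGB2HSV).astype(int)
for c in (110,140,170,200,230,255):
    row=[]
    for rr in range(90,232):
        row.append(tuple(hsv[rr,c]))
    m=np.array([(2<=h<=16 and S>150) for h,S,V in row])
    i=np.where(m)[0]; meas=i[0]+90 if len(i) else None
    # model: flange line y=-52,z=5 and wall -43,34 : row vs offset at this column
    out=[]
    for off in (-6,-3,0,3,6):
        L=np.array([(x,-52,5) for x in range(-66,68,2)],float)
        X=(L+[62,off,-54])/1000; Xw=np.c_[-X[:,2],-X[:,0],X[:,1]]@R.T+P  # tool coords: x down, y=-trayx, z=trayy
        u=proj(p,Xw); o=np.argsort(u[:,0]); out.append(round(float(np.interp(c,u[o,0],u[o,1])),1))
    print(c,'meas',meas,'model',out)
E
python3 chk.py
```

```text
[-204.25874153   28.56534406   67.96727868] 0.08823822132715947 [-0.   0.1 -1.4] yaw err -0.016066840830291085 t 15.05
110 meas 152 model [143.1, 148.2, 153.2, 158.2, 163.1]
140 meas 152 model [143.1, 148.1, 153.1, 158.1, 163.1]
170 meas 152 model [143.0, 148.1, 153.1, 158.1, 163.0]
200 meas 152 model [143.0, 148.1, 153.1, 158.1, 163.0]
230 meas 152 model [143.0, 148.0, 153.1, 158.0, 163.0]
255 meas 152 model [143.0, 148.0, 153.0, 158.0, 163.0]
```

Request:
{"op": "play_rows", "data": {
  "commands": [
    {"tx":0,"ty":-0.02,"tz":-0.001,"fingers":1,"ax":0,"ay":0,"az":0},
    {"tx":0.001,"ty":-0.045,"tz":-0.001,"fingers":1,"ax":0,"ay":0,"az":0},
    {"tx":0.002,"ty":-0.07,"tz":-0.001,"fingers":1,"ax":0,"ay":0,"az":0},
    {"tx":0.003,"ty":-0.08,"tz":-0.001,"fingers":1,"ax":0,"ay":0,"az":0},
    {"tx":0.003,"ty":-0.08,"tz":-0.001,"fingers":1,"ax":0,"ay":0,"az":0}
  ]
}}

```text
time_s: 15.52
tcp_pos: [0.477, 0.0959, 0.0657]
ee_rot: [[0.002, -0.744, 0.668], [0.001, 0.668, 0.744], [-1.0, -0.001, 0.002]]
wrist_force: [-0.1, -0.6, -1.8]
gripper_width: 0.087
```

```bash
python3 chk.py
```

```text
[-143.19055905   27.18403957   65.65651428] 0.0873566013751771 [-0.1 -0.6 -1.8] yaw err -0.1436869635730602 t 15.5167
110 meas 223 model [143.1, 148.2, 153.2, 158.2, 163.1]
140 meas 154 model [143.1, 148.1, 153.1, 158.1, 163.1]
170 meas 152 model [143.0, 148.1, 153.1, 158.1, 163.0]
200 meas 152 model [143.0, 148.1, 153.1, 158.1, 163.0]
230 meas 152 model [143.0, 148.0, 153.1, 158.0, 163.0]
255 meas 152 model [143.0, 148.0, 153.0, 158.0, 163.0]
```

Request:
{"op": "play_rows", "data": {
  "commands": [
    {"tx":0,"ty":-0.012,"tz":0.0005,"fingers":1,"ax":-0.0008,"ay":0,"az":0},
    {"tx":0,"ty":-0.024,"tz":0.0005,"fingers":1,"ax":-0.0008,"ay":0,"az":0},
    {"tx":0,"ty":-0.036,"tz":0.0005,"fingers":1,"ax":-0.0008,"ay":0,"az":0},
    {"tx":0,"ty":-0.048,"tz":0.0005,"fingers":1,"ax":-0.0008,"ay":0,"az":0},
    {"tx":0,"ty":-0.06,"tz":0.0005,"fingers":1,"ax":-0.0008,"ay":0,"az":0}
  ]
}}

```text
time_s: 15.98
tcp_pos: [0.5111, 0.0666, 0.0662]
ee_rot: [[0.003, -0.747, 0.664], [0.002, 0.664, 0.747], [-1.0, -0.001, 0.003]]
wrist_force: [-0.4, 0.1, -1.4]
gripper_width: 0.089
```

```bash
python3 chk.py|head -1
```

```text
[-98.30353733  27.97846182  66.21989064] 0.08932984354574233 [-0.4  0.1 -1.4] yaw err 0.13425252569842883 t 15.9833
```

Request:
{"op": "play_rows", "data": {
  "commands": [
    {"tx":0,"ty":-0.014,"tz":-0.0005,"fingers":1,"ax":0,"ay":0,"az":0},
    {"tx":0,"ty":-0.028,"tz":-0.0005,"fingers":1,"ax":0,"ay":0,"az":0},
    {"tx":0.002,"ty":-0.04,"tz":-0.0005,"fingers":1,"ax":0,"ay":0,"az":0},
    {"tx":0.003,"ty":-0.047,"tz":-0.0005,"fingers":1,"ax":0,"ay":0,"az":0},
    {"tx":0.004,"ty":-0.048,"tz":-0.0005,"fingers":1,"ax":0,"ay":0,"az":0}
  ]
}}

```text
time_s: 16.45
tcp_pos: [0.5348, 0.0457, 0.0636]
ee_rot: [[-0.003, -0.745, 0.668], [0.006, 0.668, 0.745], [-1.0, 0.006, 0.003]]
wrist_force: [-16.2, 22.7, 14.4]
gripper_width: 0.092
```

```bash
python3 chk.py|head -1
```

```text
[-66.6209624   28.19294574  63.64629664] 0.09222256600423065 [-16.2  22.7  14.4] yaw err -0.1090500013570761 t 16.45
```

Request:
{"op": "play_rows", "data": {
  "commands": [
    {"tx":-0.004,"ty":0.003,"tz":0,"fingers":1,"ax":0,"ay":0,"az":0},
    {"tx":-0.004,"ty":0.003,"tz":0,"fingers":1,"ax":0,"ay":0,"az":0}
  ]
}}

```text
time_s: 16.67
tcp_pos: [0.5342, 0.0455, 0.066]
ee_rot: [[0.0, -0.746, 0.666], [0.003, 0.666, 0.746], [-1.0, 0.002, 0.003]]
wrist_force: [-3.9, 6.3, 1.0]
gripper_width: 0.093
```

```bash
python3 chk.py
```

```text
[-66.91783239  27.62612217  65.96154999] 0.09300857323491359 [-3.9  6.3  1. ] yaw err 0.0397423060041433 t 16.6667
110 meas None model [143.1, 148.2, 153.2, 158.2, 163.1]
140 meas None model [143.1, 148.1, 153.1, 158.1, 163.1]
170 meas None model [143.0, 148.1, 153.1, 158.1, 163.0]
200 meas None model [143.0, 148.1, 153.1, 158.1, 163.0]
230 meas 184 model [143.0, 148.0, 153.1, 158.0, 163.0]
255 meas None model [143.0, 148.0, 153.0, 158.0, 163.0]
```

Request:
{"op": "play_rows", "data": {
  "commands": [
    {"tx":0,"ty":0,"tz":0,"fingers":-1,"ax":0,"ay":0,"az":0},
    {"tx":0,"ty":0,"tz":0,"fingers":-1,"ax":0,"ay":0,"az":0},
    {"tx":0,"ty":0,"tz":0,"fingers":-1,"ax":0,"ay":0,"az":0},
    {"tx":0,"ty":0,"tz":0,"fingers":-1,"ax":0,"ay":0,"az":0},
    {"tx":0,"ty":0,"tz":0,"fingers":-1,"ax":0,"ay":0,"az":0}
  ]
}}

```text
time_s: 17.13
tcp_pos: [0.5357, 0.0442, 0.0663]
ee_rot: [[0.003, -0.747, 0.665], [0.001, 0.665, 0.747], [-1.0, -0.001, 0.003]]
wrist_force: [-0.3, 0.2, 0.3]
gripper_width: 0.383
```

Request:
{"op": "play_rows", "data": {
  "commands": [
    {"tx":-0.05,"ty":0,"tz":0,"fingers":-1,"ax":0,"ay":0,"az":0},
    {"tx":-0.1,"ty":0,"tz":0,"fingers":-1,"ax":0,"ay":0,"az":0},
    {"tx":-0.15,"ty":-0.05,"tz":0.05,"fingers":-1,"ax":0,"ay":0,"az":0},
    {"tx":-0.18,"ty":-0.08,"tz":0.1,"fingers":-1,"ax":0,"ay":0,"az":0},
    {"tx":-0.18,"ty":-0.08,"tz":0.1,"fingers":-1,"ax":0,"ay":0,"az":0}
  ]
}}

```text
time_s: 17.55
tcp_pos: [0.6326, 0.0604, 0.205]
ee_rot: [[0.008, -0.747, 0.664], [0.002, 0.664, 0.747], [-1.0, -0.005, 0.007]]
wrist_force: [0.3, 0.9, -0.1]
gripper_width: 0.762
```

Run:
```python
from plan import *
s=r.sense();print(ins(s['tcp_pos']),s['gripper_width'],s['time_s'])
p=cap('wrist','w13.png');pickle.dump(p,open('w13.pkl','wb'))
hsv=cv2.cvtColor(p['image'],cv2.COLOR_RGB2HSV)
for (y,z,x0,x1) in ((30,40,50,90),(45,40,50,90),(30,82,-85,-45),(27,82,-85,-45)):
    L=[(x,y,z) for x in range(x0,x1,1)]
    u=proj(p,loc(q,L)); print(y,z,u[0].round(),u[-1].round())
    ui=np.round(u).astype(int)
    ok=(ui[:,0]>=0)&(ui[:,0]<560)&(ui[:,1]>=0)&(ui[:,1]<420)
    print(' '.join('%d:%d/%d/%d'%(l[0],*hsv[b,a]) for l,(a,b),k in zip(L,ui,ok) if k))
```

```text
[ -3.51411166 104.28417187 205.02378869] 0.7624513661958752 17.55
30 40 [224. 118.] [183. 118.]
50:11/174/186 51:11/174/167 52:11/174/117 53:12/173/81 54:12/176/77 55:11/169/77 56:11/169/74 57:14/165/99 58:17/159/224 59:19/155/233 60:19/155/232 61:19/156/240 62:15/126/146 63:108/130/55 64:109/147/52 65:109/122/50 66:107/152/185 67:107/152/201 68:108/152/198 69:107/153/197 70:107/151/198 71:107/152/196 72:107/155/197 73:107/170/200 74:18/80/227 75:24/99/234 76:25/91/232 77:26/88/231 78:26/86/231 79:26/86/231 80:26/87/231 81:25/88/231 82:25/89/231 83:25/91/231 84:24/94/231 85:24/94/230 86:23/98/230 87:23/97/231 88:23/98/231 89:21/100/230
45 40 [225. 135.] [184. 134.]
50:11/176/185 51:11/176/188 52:11/176/155 53:12/176/97 54:12/171/76 55:11/173/78 56:11/178/76 57:10/175/64 58:17/160/179 59:18/154/228 60:20/152/232 61:19/153/237 62:18/132/168 63:107/155/51 64:108/138/50 65:108/117/37 66:108/156/182 67:108/155/203 68:108/154/199 69:108/156/198 70:108/154/199 71:108/154/199 72:108/159/199 73:108/171/201 74:17/76/226 75:23/104/235 76:22/102/231 77:21/101/230 78:22/99/231 79:24/94/230 80:25/
[... 575 characters left out ...]
73/62 -53:12/180/85 -52:11/170/102 -51:12/172/126 -50:12/174/136 -49:11/175/137 -48:11/175/137 -47:11/173/137 -46:11/176/136
27 82 [381. 114.] [333. 114.]
-85:21/17/106 -84:20/21/108 -83:20/21/110 -82:20/21/110 -81:21/23/109 -80:19/20/104 -79:17/22/104 -78:18/25/104 -77:20/22/105 -76:17/21/107 -75:21/17/105 -74:23/19/106 -73:19/19/105 -72:21/24/108 -71:19/25/83 -70:30/6/40 -69:60/6/40 -68:30/6/41 -67:90/6/42 -66:15/12/44 -65:0/6/45 -64:30/5/47 -63:120/12/21 -62:135/28/18 -61:45/23/22 -60:30/24/21 -59:60/26/20 -58:120/13/19 -57:30/14/18 -56:60/14/18 -55:90/64/16 -54:12/153/65 -53:12/170/90 -52:12/176/106 -51:11/172/129 -50:11/172/138 -49:12/173/137 -48:11/175/137 -47:11/173/137 -46:12/174/136
```

Run:
```python
from plan import *
a=loc(q,[(-95,27,0)])[0]
plan([((*a[:2],.135),Y,1),((*a[:2],.072),Y,1)])
```

```text
t 0.0934 0.1277 -0.1097  a 0.0012 0.0040 0.0033  | mm 144 deg 1
t 0.0840 0.0000 0.0000  a 0.0000 0.0000 0.0000  | mm 63 deg 0
```

Request:
{"op": "play_rows", "data": {
  "commands": [
    {"tx":0,"ty":0.05,"tz":-0.04,"fingers":1,"ax":0,"ay":0.004,"az":0.003},
    {"tx":0.03,"ty":0.1277,"tz":-0.1097,"fingers":1,"ax":0,"ay":0.004,"az":0.003},
    {"tx":0.06,"ty":0.1277,"tz":-0.1097,"fingers":1,"ax":0,"ay":0.004,"az":0.003},
    {"tx":0.0934,"ty":0.1277,"tz":-0.1097,"fingers":1,"ax":0,"ay":0.004,"az":0.003},
    {"tx":0.0934,"ty":0.1277,"tz":-0.1097,"fingers":1,"ax":0,"ay":0.004,"az":0.003}
  ]
}}

```text
time_s: 18.02
tcp_pos: [0.4962, 0.0606, 0.1261]
ee_rot: [[-0.026, -0.746, 0.665], [-0.005, 0.666, 0.746], [-1.0, 0.016, -0.021]]
wrist_force: [-0.4, 0.0, -0.8]
gripper_width: 0.608
```

Request:
{"op": "play_rows", "data": {
  "commands": [
    {"tx":0,"ty":0,"tz":0,"fingers":1,"ax":0,"ay":0,"az":0},
    {"tx":0,"ty":0,"tz":0,"fingers":1,"ax":0,"ay":0,"az":0},
    {"tx":0,"ty":0,"tz":0,"fingers":1,"ax":0,"ay":0,"az":0},
    {"tx":0,"ty":0,"tz":0,"fingers":1,"ax":0,"ay":0,"az":0},
    {"tx":0,"ty":0,"tz":0,"fingers":1,"ax":0,"ay":0,"az":0}
  ]
}}

```text
time_s: 18.43
tcp_pos: [0.505, 0.063, 0.132]
ee_rot: [[-0.011, -0.747, 0.665], [-0.001, 0.665, 0.747], [-1.0, 0.008, -0.008]]
wrist_force: [0.4, 0.8, -0.8]
gripper_width: 0.232
```

Request:
{"op": "play_rows", "data": {
  "commands": [
    {"tx":0.03,"ty":0,"tz":0,"fingers":1,"ax":0,"ay":0,"az":0},
    {"tx":0.06,"ty":0,"tz":0,"fingers":1,"ax":0,"ay":0,"az":0},
    {"tx":0.084,"ty":0,"tz":0,"fingers":1,"ax":0,"ay":0,"az":0},
    {"tx":0.084,"ty":0,"tz":0,"fingers":1,"ax":0,"ay":0,"az":0}
  ]
}}

```text
time_s: 18.77
tcp_pos: [0.501, 0.0618, 0.0653]
ee_rot: [[-0.019, -0.746, 0.665], [-0.004, 0.665, 0.747], [-1.0, 0.012, -0.015]]
wrist_force: [-0.2, -0.2, 0.3]
gripper_width: 0.013
```

Request:
{"op": "play_rows", "data": {
  "commands": [
    {"tx":0,"ty":-0.004,"tz":0,"fingers":1,"ax":0,"ay":0,"az":0},
    {"tx":0,"ty":-0.008,"tz":0,"fingers":1,"ax":0,"ay":0,"az":0}
  ]
}}

```text
time_s: 18.93
tcp_pos: [0.5086, 0.0588, 0.0692]
ee_rot: [[-0.011, -0.748, 0.664], [-0.001, 0.664, 0.748], [-1.0, 0.007, -0.008]]
wrist_force: [0.4, 0.1, 0.1]
gripper_width: 0.005
```

```bash
python3 chk.py|head -1
```

```text
[-94.94227961  20.51899267  69.18740875] 0.005298235584801757 [0.4 0.1 0.1] yaw err 0.17376029856472996 t 18.9333
```

Request:
{"op": "play_rows", "data": {
  "commands": [
    {"tx":0,"ty":-0.008,"tz":0.008,"fingers":1,"ax":0,"ay":0,"az":0},
    {"tx":0,"ty":-0.01,"tz":0.008,"fingers":1,"ax":0,"ay":0,"az":0}
  ]
}}

```text
time_s: 19.15
tcp_pos: [0.5193, 0.0586, 0.0693]
ee_rot: [[-0.009, -0.748, 0.664], [-0.0, 0.664, 0.748], [-1.0, 0.006, -0.006]]
wrist_force: [1.2, 0.8, 0.8]
gripper_width: 0.005
```

Request:
{"op": "play_rows", "data": {
  "commands": [
    {"tx":0,"ty":-0.003,"tz":0,"fingers":1,"ax":0,"ay":0,"az":0},
    {"tx":0,"ty":-0.005,"tz":0,"fingers":1,"ax":0,"ay":0,"az":0}
  ]
}}

```text
time_s: 19.32
tcp_pos: [0.5201, 0.0555, 0.0683]
ee_rot: [[-0.012, -0.747, 0.665], [-0.001, 0.665, 0.747], [-1.0, 0.008, -0.009]]
wrist_force: [0.5, 0.6, 0.3]
gripper_width: 0.006
```

Request:
{"op": "play_rows", "data": {
  "commands": [
    {"tx":0,"ty":-0.003,"tz":0,"fingers":1,"ax":0,"ay":0,"az":0},
    {"tx":0,"ty":-0.004,"tz":0,"fingers":1,"ax":0,"ay":0,"az":0}
  ]
}}

```text
time_s: 19.48
tcp_pos: [0.5207, 0.0545, 0.068]
ee_rot: [[-0.015, -0.747, 0.665], [-0.0, 0.665, 0.747], [-1.0, 0.011, -0.01]]
wrist_force: [-6.0, 10.0, 5.6]
gripper_width: 0.008
```

```bash
python3 chk.py|head -1
```

```text
[-83.01270232  25.41454325  68.03104875] 0.008128119037622936 [-6.  10.   5.6] yaw err 0.0716194872442486 t 19.4833
```

Request:
{"op": "play_rows", "data": {
  "commands": [
    {"tx":0,"ty":-0.004,"tz":0,"fingers":1,"ax":0,"ay":0,"az":0},
    {"tx":0,"ty":-0.006,"tz":0,"fingers":1,"ax":0,"ay":0,"az":0}
  ]
}}

```text
time_s: 19.7
tcp_pos: [0.521, 0.0541, 0.068]
ee_rot: [[-0.02, -0.746, 0.666], [0.003, 0.666, 0.746], [-1.0, 0.017, -0.011]]
wrist_force: [-21.2, 28.2, 16.3]
gripper_width: 0.002
```

```bash
python3 chk.py|head -1
```

```text
[-82.51975882  25.30601717  68.03411254] 0.002172137475376117 [-21.2  28.2  16.3] yaw err 0.017001674896363284 t 19.7
```

Run:
```python
from plan import *
p=pickle.load(open('w13.pkl','rb'))
hsv=cv2.cvtColor(p['image'],cv2.COLOR_RGB2HSV)
def prof(y,z,x0,x1):
    L=[(x,y,z) for x in range(x0,x1)]
    u=np.round(proj(p,loc(q,L))).astype(int); print(y,z,u[0],u[-1])
    print(' '.join('%d:%d/%d/%d'%(l[0],*hsv[b,a]) for l,(a,b) in zip(L,u) if 0<=a<560 and 0<=b<420))
prof(-6,97,-78,-54);prof(-6,97,56,78);prof(88,6,70,90);prof(-45,6,70,90);prof(60,24,60,84)
```

```text
-6 97 [382  66] [351  66]
-78:23/21/108 -77:17/21/107 -76:19/19/106 -75:19/19/107 -74:19/20/104 -73:19/19/105 -72:20/21/107 -71:18/24/108 -70:19/19/105 -69:19/20/104 -68:21/17/103 -67:20/34/112 -66:18/84/148 -65:18/99/168 -64:18/99/168 -63:19/100/168 -62:18/101/172 -61:18/101/171 -60:18/102/170 -59:17/101/170 -58:18/99/170 -57:18/99/170 -56:17/100/171 -55:18/99/170
-6 97 [201  66] [173  66]
56:31/64/234 57:31/63/233 58:31/64/234 59:31/63/233 60:31/64/234 61:32/65/234 62:31/64/234 63:31/64/234 64:31/65/233 65:31/64/234 66:32/64/236 67:24/93/230 68:24/93/230 69:23/95/230 70:22/99/230 71:21/101/230 72:19/107/229 73:19/108/229 74:19/106/228 75:20/104/230 76:22/98/230 77:23/96/229
88 6 [214 174] [196 174]
70:108/152/166 71:108/152/178 72:107/153/167 73:108/153/177 74:107/158/197 75:107/66/166 76:19/18/156 77:17/26/160 78:21/21/159 79:21/21/159 80:19/40/159 81:17/103/213 82:18/113/222 83:18/111/220 84:18/111/219 85:18/109/219 86:18/111/219 87:18/110/220 88:18/109/219 89:18/111/219
-45 6 [207  40] [188  41]
70:29/70/233 71:30/66/233 72:30/65/231 73:31/65/232 74:31/63/233 75:32/62/234 76:32/62/234 77:31/60/234 78:32/59/234 79:32/56/234 80:32/54/234 81:32/54/234 82:32/52/234 83:32/51/234 84:32/51/234 85:32/54/234 86:32/53/234 87:31/54/234 88:32/56/234 89:32/57/234
60 24 [219 149] [196 149]
60:11/172/74 61:14/167/98 62:18/156/222 63:20/149/234 64:20/150/233 65:18/149/223 66:16/120/123 67:109/181/52 68:108/138/50 69:108/125/45 70:107/152/146 71:108/154/196 72:107/155/203 73:107/154/202 74:108/153/201 75:107/153/200 76:107/157/200 77:108/167/203 78:23/18/184 79:22/93/230 80:23/100/232 81:23/99/231 82:22/98/231 83:22/98/231
```

Run:
```python
from plan import *
p=pickle.load(open('w13.pkl','rb'))
im=cv2.resize(p['image'][20:235,160:420],None,fx=3,fy=2.75,interpolation=cv2.INTER_CUBIC)
cv2.imwrite('pics/z4.png',cv2.cvtColor(im[:600,:780],cv2.COLOR_RGB2BGR))
```

```text
(no output)
```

View pics/z4.png

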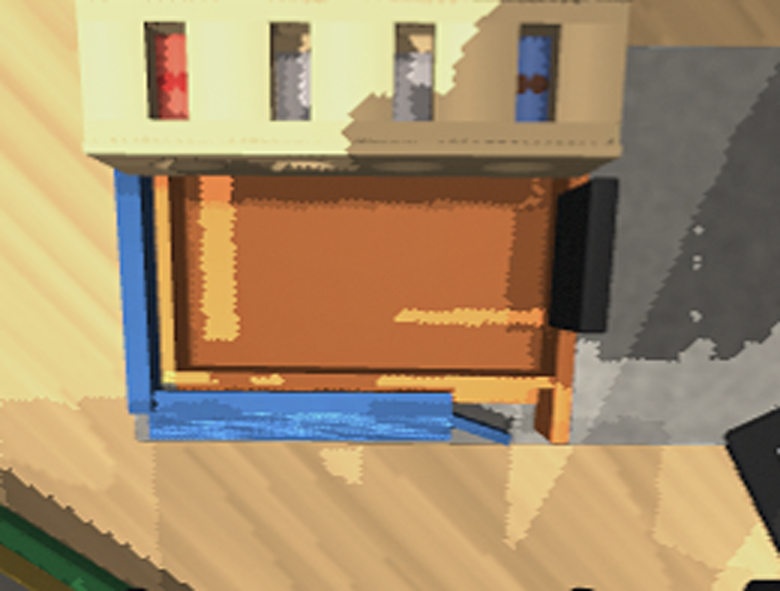

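Run:
```python
from plan import *
P=np.array(r.sense()['tcp_pos']); b=loc(q,[(-90,26,0)])[0]
plan([((*b[:2],.08),Y,1),((*b[:2],.235),Y,1),((.55,-.39,.25),85,3)])
```

```text
t -0.0157 0.0101 0.0007  a 0.0002 -0.0037 -0.0055  | mm 14 deg 1
t -0.2067 0.0000 0.0000  a 0.0000 0.0000 0.0000  | mm 155 deg 0
t -0.0067 -0.1444 -0.1390  a 0.0986 0.0000 0.0000  | mm 150 deg 18
t -0.0067 -0.1799 -0.0883  a 0.0986 0.0000 0.0000  | mm 150 deg 18
t -0.0067 -0.1982 -0.0293  a 0.0986 0.0000 0.0000  | mm 150 deg 18
```

Request:
{"op": "play_rows", "data": {
  "commands": [
    {"tx":0,"ty":0.0101,"tz":0,"fingers":1,"ax":0,"ay":-0.0037,"az":-0.0055},
    {"tx":-0.05,"ty":0.0101,"tz":0,"fingers":1,"ax":0,"ay":-0.0037,"az":-0.0055},
    {"tx":-0.1,"ty":0.0101,"tz":0,"fingers":-0.1,"ax":0,"ay":-0.0037,"az":-0.0055},
    {"tx":-0.15,"ty":0.0101,"tz":0,"fingers":-0.1,"ax":0,"ay":-0.0037,"az":-0.0055},
    {"tx":-0.2,"ty":0.0101,"tz":0,"fingers":-0.1,"ax":0,"ay":-0.0037,"az":-0.0055}
  ]
}}

```text
time_s: 20.17
tcp_pos: [0.521, 0.0557, 0.2197]
ee_rot: [[0.007, -0.748, 0.664], [-0.005, 0.664, 0.748], [-1.0, -0.009, 0.001]]
wrist_force: [2.0, 0.6, 0.4]
gripper_width: 0.152
```

Request:
{"op": "play_rows", "data": {
  "commands": [
    {"tx":-0.02,"ty":-0.144,"tz":-0.139,"fingers":-0.1,"ax":0.0986,"ay":0,"az":0},
    {"tx":-0.02,"ty":-0.144,"tz":-0.139,"fingers":-0.1,"ax":0.0986,"ay":0,"az":0},
    {"tx":-0.02,"ty":-0.144,"tz":-0.139,"fingers":-0.1,"ax":0.0986,"ay":0,"az":0},
    {"tx":-0.02,"ty":-0.144,"tz":-0.139,"fingers":-0.1,"ax":0.0986,"ay":0,"az":0},
    {"tx":-0.02,"ty":-0.144,"tz":-0.139,"fingers":-0.1,"ax":0.0986,"ay":0,"az":0}
  ]
}}

```text
time_s: 20.58
tcp_pos: [0.5329, -0.0976, 0.2343]
ee_rot: [[0.009, -0.505, 0.863], [-0.005, 0.863, 0.505], [-1.0, -0.009, 0.005]]
wrist_force: [0.6, 0.1, 0.9]
gripper_width: 0.51
```

Request:
{"op": "play_rows", "data": {
  "commands": [
    {"tx":0,"ty":-0.18,"tz":-0.088,"fingers":-0.1,"ax":0.0986,"ay":0,"az":0},
    {"tx":0,"ty":-0.18,"tz":-0.088,"fingers":-0.1,"ax":0.0986,"ay":0,"az":0},
    {"tx":0,"ty":-0.18,"tz":-0.088,"fingers":-0.1,"ax":0.0986,"ay":0,"az":0},
    {"tx":0,"ty":-0.18,"tz":-0.088,"fingers":-0.1,"ax":0.0986,"ay":0,"az":0},
    {"tx":0,"ty":-0.18,"tz":-0.088,"fingers":-0.1,"ax":0.0986,"ay":0,"az":0}
  ]
}}

```text
time_s: 21.0
tcp_pos: [0.5446, -0.2473, 0.2336]
ee_rot: [[0.007, -0.218, 0.976], [-0.005, 0.976, 0.218], [-1.0, -0.006, 0.005]]
wrist_force: [1.5, 1.2, 0.6]
gripper_width: 0.549
```

Request:
{"op": "play_rows", "data": {
  "commands": [
    {"tx":0,"ty":-0.198,"tz":-0.029,"fingers":-0.1,"ax":0.0986,"ay":0,"az":0},
    {"tx":0,"ty":-0.198,"tz":-0.029,"fingers":-0.1,"ax":0.0986,"ay":0,"az":0},
    {"tx":0,"ty":-0.198,"tz":-0.029,"fingers":-0.1,"ax":0.0986,"ay":0,"az":0},
    {"tx":0,"ty":-0.198,"tz":-0.029,"fingers":-0.1,"ax":0.0986,"ay":0,"az":0},
    {"tx":0,"ty":-0.198,"tz":-0.029,"fingers":-0.1,"ax":0.0986,"ay":0,"az":0}
  ]
}}

```text
time_s: 21.42
tcp_pos: [0.5563, -0.3968, 0.2336]
ee_rot: [[0.006, 0.089, 0.996], [-0.005, 0.996, -0.089], [-1.0, -0.004, 0.007]]
wrist_force: [0.3, -0.6, -0.5]
gripper_width: 0.552
```

```bash
cat > rod.py <<'E'
from plan import *
s=r.sense();print(s['tcp_pos'],s['gripper_width'],np.round(s['wrist_force'],1),np.round(s['joints'],1),s['time_s'])
p=cap('wrist');pickle.dump(p,open('wr.pkl','wb'))
hsv=cv2.cvtColor(p['image'],cv2.COLOR_RGB2HSV)
m=cv2.inRange(hsv,(105,120,40),(130,255,255)); m[235:]=0
n,lab,st,ce=cv2.connectedComponentsWithStats(m)
for i in sorted(range(1,n),key=lambda i:-st[i,4])[:4]: print('blue',st[i],ce[i].round(1))
i=max(range(1,n),key=lambda i:st[i,4]); 
ct=max(cv2.findContours((lab==i).astype(np.uint8),cv2.RETR_EXTERNAL,cv2.CHAIN_APPROX_NONE)[0],key=len)
rc=cv2.boxPoints(cv2.minAreaRect(ct)); print('rect',rc.round(1).tolist())
W=toplane(p,rc,.026); print('at z=.026',W.round(4).tolist(),'ctr',W.mean(0).round(4)); 
for k in('rod_grip','rod_tip','tooltray'):
    for d in spotter.silhouettes(k,p)[:2]:
        R_=d['region'].astype(np.uint8); ys,xs=np.where(R_); print(k,round(d['score'],2),np.round(d['uv']),xs.min(),xs.max(),ys.min(),ys.max(), toplane(p,[d['uv']],.015).round(3))
        if k=='tooltray':
            c=max(cv2.findContours(R_,cv2.RETR_EXTERNAL,cv2.CHAIN_APPROX_NONE)[0],key=len)
            b=cv2.boxPoints(cv2.minAreaRect(c));print('tt rect',toplane(p,b,.014).round(3).tolist())
E
python3 rod.py
```

```text
[ 0.55634227 -0.39684314  0.23355393] 0.5518783690354956 [ 0.3 -0.6 -0.5] [-21.9  27.8   8.6   0.1 -70.3 -73.2] 21.4167
blue [ 267   10   22  104 2096] [277.4  61. ]
blue [   0    0   82   71 1914] [33.2 28.2]
blue [537 197  23  25 300] [550.7 206.1]
rect [[266.70001220703125, 113.0], [268.0, 9.800000190734863], [288.29998779296875, 10.0], [287.0, 113.19999694824219]]
at z=.026 [[0.4753, -0.4045, 0.026], [0.3775, -0.3934, 0.026], [0.3795, -0.3733, 0.026], [0.4775, -0.3828, 0.026]] ctr [ 0.4274 -0.3885  0.026 ]
rod_grip 0.74 [278.  80.] 267 289 10 194 [[ 0.442 -0.389  0.015]]
rod_tip 0.83 [277.  83.] 266 289 10 194 [[ 0.445 -0.39   0.015]]
tooltray 0.9 [291. 102.] 210 340 0 210 [[ 0.466 -0.377  0.015]]
tt rect [[0.359, -0.452, 0.014], [0.359, -0.334, 0.014], [0.582, -0.32, 0.014], [0.584, -0.458, 0.014]]
```

Run:
```python
from plan import *
plan([((.4423,-.3901,.10),84,1),((.4423,-.3901,.028),84,1)])
```

```text
t 0.1788 -0.0099 -0.1536  a 0.0066 0.0024 0.0010  | mm 177 deg 1
t 0.0960 0.0000 0.0000  a 0.0000 0.0000 0.0000  | mm 72 deg 0
```

Request:
{"op": "play_rows", "data": {
  "commands": [
    {"tx":0.1788,"ty":-0.0099,"tz":-0.1536,"fingers":-0.1,"ax":0.0066,"ay":0.0024,"az":0.001},
    {"tx":0.1788,"ty":-0.0099,"tz":-0.1536,"fingers":-0.1,"ax":0.0066,"ay":0.0024,"az":0.001},
    {"tx":0.1788,"ty":-0.0099,"tz":-0.1536,"fingers":-0.1,"ax":0.0066,"ay":0.0024,"az":0.001},
    {"tx":0.1788,"ty":-0.0099,"tz":-0.1536,"fingers":-0.1,"ax":0.0066,"ay":0.0024,"az":0.001},
    {"tx":0.1788,"ty":-0.0099,"tz":-0.1536,"fingers":-0.1,"ax":0.0066,"ay":0.0024,"az":0.001}
  ]
}}

```text
time_s: 22.03
tcp_pos: [0.4355, -0.3869, 0.0954]
ee_rot: [[-0.01, 0.107, 0.994], [0.007, 0.994, -0.107], [-1.0, 0.006, -0.01]]
wrist_force: [-2.0, 0.4, -1.5]
gripper_width: 0.551
```

Request:
{"op": "play_rows", "data": {
  "commands": [
    {"tx":0,"ty":0,"tz":0,"fingers":-0.1,"ax":0,"ay":0,"az":0},
    {"tx":0,"ty":0,"tz":0,"fingers":-0.1,"ax":0,"ay":0,"az":0}
  ]
}}

```text
time_s: 22.2
tcp_pos: [0.4436, -0.3911, 0.1014]
ee_rot: [[0.002, 0.104, 0.995], [-0.002, 0.995, -0.104], [-1.0, -0.002, 0.002]]
wrist_force: [0.6, -0.4, 0.6]
gripper_width: 0.547
```

Run:
```python
from plan import *
s=r.sense();print(s['tcp_pos'],np.round(s['ee_rot'],3).tolist())
plan([((.4423,-.3901,.028),84,1)])
p=cap('wrist');hsv=cv2.cvtColor(p['image'],cv2.COLOR_RGB2HSV)
m=cv2.inRange(hsv,(105,120,40),(130,255,255)); m[235:]=0
n,lab,st,ce=cv2.connectedComponentsWithStats(m)
for i in sorted(range(1,n),key=lambda i:-st[i,4])[:2]: print(st[i],ce[i].round(1),toplane(p,[[st[i,0]+st[i,2]/2-.5,st[i,1]],[st[i,0]+st[i,2]/2-.5,st[i,1]+st[i,3]]],.026).round(4).tolist())
```

```text
[ 0.44364461 -0.39109304  0.10137565] [[0.002, 0.104, 0.995], [-0.002, 0.995, -0.104], [-1.0, -0.002, 0.002]]
t 0.0978 0.0013 -0.0021  a 0.0003 0.0007 0.0006  | mm 73 deg 0
[ 266  127   32  108 3234] [281.2 179.7] [[0.3776, -0.3833, 0.026], [0.4541, -0.3912, 0.026]]
[   0    0   56  112 2850] [20.  57.6] [[0.2849, -0.5323, 0.026], [0.3499, -0.5521, 0.026]]
```

Request:
{"op": "play_rows", "data": {
  "commands": [
    {"tx":0.04,"ty":0.0013,"tz":-0.002,"fingers":-0.1,"ax":0,"ay":0,"az":0},
    {"tx":0.075,"ty":0.0013,"tz":-0.002,"fingers":-0.1,"ax":0,"ay":0,"az":0},
    {"tx":0.0975,"ty":0.0013,"tz":-0.002,"fingers":-0.1,"ax":0,"ay":0,"az":0},
    {"tx":0.0975,"ty":0.0013,"tz":-0.002,"fingers":-0.1,"ax":0,"ay":0,"az":0},
    {"tx":0.0975,"ty":0.0013,"tz":-0.002,"fingers":-0.1,"ax":0,"ay":0,"az":0}
  ]
}}

```text
time_s: 22.67
tcp_pos: [0.4429, -0.3906, 0.0279]
ee_rot: [[0.002, 0.104, 0.995], [-0.002, 0.995, -0.104], [-1.0, -0.002, 0.002]]
wrist_force: [0.6, -0.2, 0.5]
gripper_width: 0.548
```

Request:
{"op": "play_rows", "data": {
  "commands": [
    {"tx":0,"ty":0,"tz":0,"fingers":1,"ax":0,"ay":0,"az":0},
    {"tx":0,"ty":0,"tz":0,"fingers":1,"ax":0,"ay":0,"az":0},
    {"tx":0,"ty":0,"tz":0,"fingers":1,"ax":0,"ay":0,"az":0},
    {"tx":0,"ty":0,"tz":0,"fingers":1,"ax":0,"ay":0,"az":0},
    {"tx":0,"ty":0,"tz":0,"fingers":1,"ax":0,"ay":0,"az":0}
  ]
}}

```text
time_s: 23.08
tcp_pos: [0.4413, -0.3904, 0.0278]
ee_rot: [[0.002, 0.106, 0.994], [-0.001, 0.994, -0.106], [-1.0, -0.001, 0.002]]
wrist_force: [-0.3, 2.5, 0.6]
gripper_width: 0.255
```

Request:
{"op": "play_rows", "data": {
  "commands": [
    {"tx":0,"ty":0,"tz":0,"fingers":1,"ax":0,"ay":0,"az":0},
    {"tx":0,"ty":0,"tz":0,"fingers":1,"ax":0,"ay":0,"az":0},
    {"tx":0,"ty":0,"tz":0,"fingers":1,"ax":0,"ay":0,"az":0},
    {"tx":0,"ty":0,"tz":0,"fingers":1,"ax":0,"ay":0,"az":0}
  ]
}}

```text
time_s: 23.42
tcp_pos: [0.4413, -0.3904, 0.0278]
ee_rot: [[0.001, 0.105, 0.994], [-0.001, 0.994, -0.105], [-1.0, -0.001, 0.001]]
wrist_force: [-0.6, 1.7, 4.7]
gripper_width: 0.247
```

Run:
```python
from plan import *
s=r.sense();print(s['tcp_pos'],np.round(s['ee_rot'],3).tolist(),s['gripper_width'],s['wrist_force'],s['moment'])
np.save('rodgrasp.npy',s['tcp_pos'])
```

```text
[ 0.4413173  -0.39037435  0.02776778] [[0.001, 0.105, 0.994], [-0.001, 0.994, -0.105], [-1.0, -0.001, 0.001]] 0.24685691974404775 [-0.601928    1.66474541  4.69724532] [ 0.62767404 -0.0487448  -0.09567929]
```

Run:
```python
from plan import *
s=r.sense()['tcp_pos']
a=loc(q,[(-45,-196,0)])[0];print(a)
plan([((s[0],s[1],.15),84,1),((*a[:2],.15),Y,2),((*a[:2],.0878),Y,1)])
```

```text
[ 0.40161695 -0.13593271  0.        ]
t -0.1630 -0.0002 0.0002  a -0.0003 0.0004 0.0003  | mm 122 deg 0
t 0.0000 0.1659 -0.0441  a -0.1506 0.0000 0.0000  | mm 129 deg 27
t 0.0000 0.1678 0.0364  a -0.1506 0.0000 0.0000  | mm 129 deg 27
t 0.0829 0.0000 0.0000  a 0.0000 0.0000 0.0000  | mm 62 deg 0
```

Request:
{"op": "play_rows", "data": {
  "commands": [
    {"tx":-0.02,"ty":0,"tz":0,"fingers":1,"ax":0,"ay":0,"az":0},
    {"tx":-0.06,"ty":0,"tz":0,"fingers":1,"ax":0,"ay":0,"az":0},
    {"tx":-0.1,"ty":0,"tz":0,"fingers":1,"ax":0,"ay":0,"az":0},
    {"tx":-0.14,"ty":0,"tz":0,"fingers":1,"ax":0,"ay":0,"az":0},
    {"tx":-0.163,"ty":0,"tz":0,"fingers":1,"ax":0,"ay":0,"az":0}
  ]
}}

```text
time_s: 23.83
tcp_pos: [0.4416, -0.3909, 0.1521]
ee_rot: [[0.003, 0.105, 0.994], [-0.003, 0.994, -0.105], [-1.0, -0.002, 0.004]]
wrist_force: [0.6, 0.4, -1.3]
gripper_width: 0.252
```

Request:
{"op": "play_rows", "data": {
  "commands": [
    {"tx":0,"ty":0.033,"tz":-0.009,"fingers":1,"ax":-0.03,"ay":0,"az":0},
    {"tx":0,"ty":0.066,"tz":-0.018,"fingers":1,"ax":-0.06,"ay":0,"az":0},
    {"tx":0,"ty":0.1,"tz":-0.027,"fingers":1,"ax":-0.09,"ay":0,"az":0},
    {"tx":0,"ty":0.133,"tz":-0.036,"fingers":1,"ax":-0.12,"ay":0,"az":0},
    {"tx":0,"ty":0.166,"tz":-0.044,"fingers":1,"ax":-0.1506,"ay":0,"az":0}
  ]
}}

```text
time_s: 24.25
tcp_pos: [0.4201, -0.2617, 0.1484]
ee_rot: [[-0.001, -0.363, 0.932], [0.0, 0.932, 0.363], [-1.0, 0.0, -0.001]]
wrist_force: [-0.4, 1.1, -1.1]
gripper_width: 0.252
```

Request:
{"op": "play_rows", "data": {
  "commands": [
    {"tx":0,"ty":0.033,"tz":0.007,"fingers":1,"ax":-0.03,"ay":0,"az":0},
    {"tx":0,"ty":0.066,"tz":0.014,"fingers":1,"ax":-0.06,"ay":0,"az":0},
    {"tx":0,"ty":0.1,"tz":0.021,"fingers":1,"ax":-0.09,"ay":0,"az":0},
    {"tx":0,"ty":0.133,"tz":0.028,"fingers":1,"ax":-0.12,"ay":0,"az":0},
    {"tx":0,"ty":0.168,"tz":0.036,"fingers":1,"ax":-0.1506,"ay":0,"az":0}
  ]
}}

```text
time_s: 24.67
tcp_pos: [0.4002, -0.1346, 0.1486]
ee_rot: [[-0.001, -0.748, 0.664], [-0.0, 0.664, 0.748], [-1.0, 0.0, -0.001]]
wrist_force: [1.0, 0.5, -1.4]
gripper_width: 0.25
```

Request:
{"op": "play_rows", "data": {
  "commands": [
    {"tx":0.03,"ty":0,"tz":0,"fingers":1,"ax":0,"ay":0,"az":0},
    {"tx":0.06,"ty":0,"tz":0,"fingers":1,"ax":0,"ay":0,"az":0},
    {"tx":0.082,"ty":0,"tz":0,"fingers":1,"ax":0,"ay":0,"az":0},
    {"tx":0.082,"ty":0,"tz":0,"fingers":1,"ax":0,"ay":0,"az":0},
    {"tx":0.082,"ty":0,"tz":0,"fingers":1,"ax":0,"ay":0,"az":0}
  ]
}}

```text
time_s: 25.08
tcp_pos: [0.4005, -0.1357, 0.087]
ee_rot: [[-0.002, -0.745, 0.667], [-0.001, 0.667, 0.745], [-1.0, 0.001, -0.002]]
wrist_force: [0.4, 0.2, -1.5]
gripper_width: 0.252
```

```bash
cat > chk2.py <<'E'
from plan import *
import sys
s=r.sense();R=np.array(s['ee_rot']);print(ins(s['tcp_pos']),s['gripper_width'],np.round(s['wrist_force'],1),'yaw',np.degrees(np.arctan2(R[1,1],R[0,1]))-Y,R[2].round(3),'t',s['time_s'])
tipw=np.array(s['tcp_pos'])+R@np.array([.0128,0,.126]);print('tip pred stand',ins(tipw))
for n in sys.argv[1:]:
    p=cap(n); print(n,'tip px',proj(p,[tipw]).round(1).tolist())
    for d in spotter.silhouettes('rod_tip',p)[:2]:
        ys,xs=np.where(d['region']); print(round(d['score'],2),np.round(d['uv']),'ext',xs.min(),xs.max(),ys.min(),ys.max())
    im=p['image']; u=proj(p,[tipw])[0].astype(int); cv2.imwrite('pics/t_%s.png'%n,cv2.cvtColor(im,cv2.COLOR_RGB2BGR))
    # metal mask near line from handle front to tip
    g=np.array([proj(p,[np.array(s['tcp_pos'])+R@np.array([.0128,0,z])])[0] for z in (.05,.09,.126,.135)]);print(g.round(1).tolist())
E
python3 chk2.py top scene
```

```text
[ -45.98286195 -196.58431044   86.97181925] 0.25244440333787377 [ 0.4  0.2 -1.5] yaw -0.07280332378866206 [-1.     0.001 -0.002] t 25.0833
tip pred stand [-45.83849902 -70.61330856  73.89031142]
top tip px [[341.2, 211.2]]
0.6 [387. 264.] ext 384 391 259 265
[[360.6, 232.3], [350.4, 221.1], [341.2, 211.2], [339.0, 208.7]]
scene tip px [[226.3, 210.4]]
0.61 [205. 197.] ext 196 225 187 211
[[208.1, 197.1], [217.6, 204.1], [226.3, 210.4], [228.5, 212.0]]
```

Request:
{"op": "play_rows", "data": {
  "commands": [
    {"tx":-0.0013,"ty":-0.001,"tz":0.01,"fingers":1,"ax":0,"ay":0,"az":0},
    {"tx":-0.0013,"ty":-0.001,"tz":0.02,"fingers":1,"ax":0,"ay":0,"az":0},
    {"tx":-0.0013,"ty":-0.001,"tz":0.03,"fingers":1,"ax":0,"ay":0,"az":0},
    {"tx":-0.0013,"ty":-0.001,"tz":0.04,"fingers":1,"ax":0,"ay":0,"az":0},
    {"tx":-0.0013,"ty":-0.001,"tz":0.042,"fingers":1,"ax":0,"ay":0,"az":0}
  ]
}}

```text
time_s: 25.7
tcp_pos: [0.4244, -0.1117, 0.0888]
ee_rot: [[0.002, -0.746, 0.666], [-0.001, 0.666, 0.746], [-1.0, -0.002, 0.001]]
wrist_force: [0.2, 1.1, -1.0]
gripper_width: 0.25
```

```bash
python3 chk2.py
```

```text
[ -44.21424605 -162.74628937   88.82412936] 0.24969041136587464 [ 0.2  1.1 -1. ] yaw 0.0005100297792353103 [-1.    -0.002  0.001] t 25.7
tip pred stand [-44.1920809  -36.73479454  76.1378107 ]
```

Tip in the bore mouth with no force. Push through slowly.

Request:
{"op": "play_rows", "data": {
  "commands": [
    {"tx":0.001,"ty":0.0005,"tz":0.008,"fingers":1,"ax":0,"ay":0,"az":0},
    {"tx":0.001,"ty":0.0005,"tz":0.014,"fingers":1,"ax":0,"ay":0,"az":0},
    {"tx":0.001,"ty":0.0005,"tz":0.02,"fingers":1,"ax":0,"ay":0,"az":0},
    {"tx":0.001,"ty":0.0005,"tz":0.026,"fingers":1,"ax":0,"ay":0,"az":0}
  ]
}}

```text
time_s: 26.03
tcp_pos: [0.4309, -0.0995, 0.0867]
ee_rot: [[-0.011, -0.743, 0.669], [-0.003, 0.669, 0.743], [-1.0, 0.006, -0.009]]
wrist_force: [-6.6, -10.6, 1.6]
gripper_width: 0.252
```

```bash
python3 chk2.py
```

```text
[ -47.43225965 -149.25960711   86.69229534] 0.2517477588391863 [ -6.6 -10.6   1.6] yaw -0.2229481417643342 [-1.     0.006 -0.009] t 26.0333
tip pred stand [-47.02444816 -23.38653776  72.70501177]
```

Request:
{"op": "play_rows", "data": {
  "commands": [
    {"tx":-0.002,"ty":-0.002,"tz":0.008,"fingers":1,"ax":0,"ay":0,"az":0},
    {"tx":-0.002,"ty":-0.002,"tz":0.016,"fingers":1,"ax":0,"ay":0,"az":0},
    {"tx":-0.002,"ty":-0.002,"tz":0.024,"fingers":1,"ax":0,"ay":0,"az":0},
    {"tx":-0.002,"ty":-0.002,"tz":0.03,"fingers":1,"ax":0,"ay":0,"az":0},
    {"tx":-0.002,"ty":-0.002,"tz":0.036,"fingers":1,"ax":0,"ay":0,"az":0}
  ]
}}

```text
time_s: 26.45
tcp_pos: [0.4551, -0.0785, 0.0892]
ee_rot: [[0.001, -0.745, 0.667], [-0.0, 0.667, 0.745], [-1.0, -0.001, 0.0]]
wrist_force: [0.4, -0.4, -1.2]
gripper_width: 0.25
```

```bash
python3 chk2.py
```

```text
[ -43.41684535 -117.52817436   89.17671767] 0.2496983890378315 [ 0.4 -0.4 -1.2] yaw -0.09134563566135512 [-1.    -0.001  0.   ] t 26.45
tip pred stand [-43.20387794   8.47410299  76.40093012]
```

Request:
{"op": "play_rows", "data": {
  "commands": [
    {"tx":0.001,"ty":0.001,"tz":-0.03,"fingers":1,"ax":0,"ay":0,"az":0},
    {"tx":0.001,"ty":0.001,"tz":-0.06,"fingers":1,"ax":0,"ay":0,"az":0},
    {"tx":0.001,"ty":0.001,"tz":-0.09,"fingers":1,"ax":0,"ay":0,"az":0},
    {"tx":0.001,"ty":0.001,"tz":-0.105,"fingers":1,"ax":0,"ay":0,"az":0},
    {"tx":0.001,"ty":0.001,"tz":-0.105,"fingers":1,"ax":0,"ay":0,"az":0}
  ]
}}

```text
time_s: 26.87
tcp_pos: [0.4003, -0.1376, 0.0885]
ee_rot: [[-0.0, -0.743, 0.669], [-0.0, 0.669, 0.743], [-1.0, -0.0, -0.0]]
wrist_force: [-0.3, -0.7, -2.2]
gripper_width: 0.245
```

Request:
{"op": "play_rows", "data": {
  "commands": [
    {"tx":0,"ty":-0.03,"tz":0,"fingers":1,"ax":0,"ay":0,"az":0},
    {"tx":0,"ty":-0.06,"tz":0,"fingers":1,"ax":0,"ay":0,"az":0},
    {"tx":0,"ty":-0.09,"tz":0,"fingers":1,"ax":0,"ay":0,"az":0},
    {"tx":0,"ty":-0.119,"tz":0,"fingers":1,"ax":0,"ay":0,"az":0},
    {"tx":0,"ty":-0.119,"tz":0,"fingers":1,"ax":0,"ay":0,"az":0}
  ]
}}

```text
time_s: 27.28
tcp_pos: [0.4733, -0.198, 0.0891]
ee_rot: [[0.006, -0.745, 0.667], [-0.002, 0.667, 0.745], [-1.0, -0.006, 0.002]]
wrist_force: [0.8, 0.1, -1.6]
gripper_width: 0.25
```

```bash
python3 chk2.py scene
python3 - <<'E'
from plan import *
for n in('top','scene'):
    p=cap(n)
    for k in range(4):
        for d in spotter.find_in(f'capsule{k}_mid',p)[:2]: print(n,k,round(d['score'],2),np.round(d['uv']).tolist(),ins(toplane(p,[d['uv']],.021)).round().tolist())
E
```

```text
[  49.85870131 -194.53929982   89.07908149] 0.24966780223654986 [ 0.8  0.1 -1.6] yaw -0.07698728355563844 [-1.    -0.006  0.002] t 27.2833
tip pred stand [ 50.10432438 -68.51017758  76.57148319]
scene tip px [[204.3, 231.9]]
0.67 [244. 229.] ext 207 288 201 282
0.48 [185. 216.] ext 173 204 206 232
[[186.1, 217.9], [195.6, 225.2], [204.3, 231.9], [206.5, 233.6]]
top 0 0.43 [303.0, 206.0] [[-104.0, 14.0, 21.0]]
top 3 0.52 [319.0, 188.0] [[-36.0, 23.0, 21.0]]
scene 0 0.75 [374.0, 271.0] [[-184.0, 376.0, 21.0]]
scene 1 0.29 [245.0, 228.0] [[-56.0, -10.0, 21.0]]
scene 3 0.39 [248.0, 234.0] [[-45.0, 13.0, 21.0]]
```

Request:
{"op": "play_rows", "data": {
  "commands": [
    {"tx":0.0015,"ty":0.006,"tz":0.0,"fingers":1,"ax":0,"ay":0,"az":0},
    {"tx":0.0015,"ty":0.006,"tz":0.01,"fingers":1,"ax":0,"ay":0,"az":0},
    {"tx":0.0015,"ty":0.006,"tz":0.02,"fingers":1,"ax":0,"ay":0,"az":0},
    {"tx":0.0015,"ty":0.006,"tz":0.03,"fingers":1,"ax":0,"ay":0,"az":0},
    {"tx":0.0015,"ty":0.006,"tz":0.033,"fingers":1,"ax":0,"ay":0,"az":0}
  ]
}}

```text
time_s: 28.3
tcp_pos: [0.4826, -0.1741, 0.0876]
ee_rot: [[0.002, -0.746, 0.666], [-0.001, 0.666, 0.746], [-1.0, -0.002, 0.001]]
wrist_force: [0.2, -0.2, -1.5]
gripper_width: 0.249
```

```bash
python3 chk2.py
```

```text
[  40.86721966 -170.50561392   87.64823081] 0.24869086724716827 [ 0.2 -0.2 -1.5] yaw -0.005617948583619636 [-1.    -0.002  0.001] t 28.3
tip pred stand [ 40.90174128 -44.49864074  74.91710679]
```

Request:
{"op": "play_rows", "data": {
  "commands": [
    {"tx":0,"ty":-0.0053,"tz":0,"fingers":1,"ax":0,"ay":0,"az":0},
    {"tx":0,"ty":-0.0053,"tz":0,"fingers":1,"ax":0,"ay":0,"az":0},
    {"tx":0,"ty":-0.0053,"tz":0.006,"fingers":1,"ax":0,"ay":0,"az":0},
    {"tx":0,"ty":-0.0053,"tz":0.01,"fingers":1,"ax":0,"ay":0,"az":0},
    {"tx":0,"ty":-0.0053,"tz":0.01,"fingers":1,"ax":0,"ay":0,"az":0}
  ]
}}

```text
time_s: 28.72
tcp_pos: [0.4896, -0.1719, 0.0875]
ee_rot: [[0.001, -0.745, 0.667], [-0.001, 0.667, 0.745], [-1.0, -0.001, 0.0]]
wrist_force: [-0.9, -0.8, -1.7]
gripper_width: 0.247
```

```bash
python3 chk2.py
```

```text
[  44.60645976 -164.17430638   87.5318239 ] 0.24651733721113106 [-0.9 -0.8 -1.7] yaw -0.07277442648222632 [-1.    -0.001  0.   ] t 28.7167
tip pred stand [ 44.78020521 -38.17235084  74.75226945]
```

Request:
{"op": "play_rows", "data": {
  "commands": [
    {"tx":0,"ty":0,"tz":0.006,"fingers":1,"ax":0,"ay":0,"az":0},
    {"tx":0,"ty":0,"tz":0.012,"fingers":1,"ax":0,"ay":0,"az":0},
    {"tx":0,"ty":0,"tz":0.018,"fingers":1,"ax":0,"ay":0,"az":0},
    {"tx":0,"ty":0,"tz":0.024,"fingers":1,"ax":0,"ay":0,"az":0},
    {"tx":0,"ty":0,"tz":0.03,"fingers":1,"ax":0,"ay":0,"az":0}
  ]
}}

```text
time_s: 29.13
tcp_pos: [0.5007, -0.157, 0.087]
ee_rot: [[-0.008, -0.744, 0.669], [-0.002, 0.669, 0.744], [-1.0, 0.004, -0.007]]
wrist_force: [-6.2, -8.5, 1.5]
gripper_width: 0.249
```

Request:
{"op": "play_rows", "data": {
  "commands": [
    {"tx":-0.001,"ty":-0.001,"tz":0.008,"fingers":1,"ax":0,"ay":0,"az":0},
    {"tx":-0.001,"ty":-0.001,"tz":0.016,"fingers":1,"ax":0,"ay":0,"az":0},
    {"tx":-0.001,"ty":-0.001,"tz":0.024,"fingers":1,"ax":0,"ay":0,"az":0},
    {"tx":-0.001,"ty":-0.001,"tz":0.031,"fingers":1,"ax":0,"ay":0,"az":0},
    {"tx":-0.001,"ty":-0.001,"tz":0.031,"fingers":1,"ax":0,"ay":0,"az":0}
  ]
}}

```text
time_s: 29.55
tcp_pos: [0.5216, -0.1378, 0.0885]
ee_rot: [[0.002, -0.746, 0.666], [-0.001, 0.666, 0.746], [-1.0, -0.002, 0.001]]
wrist_force: [-0.3, -0.2, -0.9]
gripper_width: 0.25
```

```bash
python3 chk2.py
```

```text
[  45.71464659 -117.46783364   88.45762483] 0.24972584204967738 [-0.3 -0.2 -0.9] yaw -0.026674314435439328 [-1.    -0.002  0.001] t 29.55
tip pred stand [45.79907756  8.54674814 75.80226825]
```

Request:
{"op": "play_rows", "data": {
  "commands": [
    {"tx":0,"ty":0,"tz":-0.03,"fingers":1,"ax":0,"ay":0,"az":0},
    {"tx":0,"ty":0,"tz":-0.06,"fingers":1,"ax":0,"ay":0,"az":0},
    {"tx":0,"ty":0,"tz":-0.09,"fingers":1,"ax":0,"ay":0,"az":0},
    {"tx":0,"ty":0,"tz":-0.11,"fingers":1,"ax":0,"ay":0,"az":0},
    {"tx":0,"ty":0,"tz":-0.11,"fingers":1,"ax":0,"ay":0,"az":0}
  ]
}}

```text
time_s: 29.97
tcp_pos: [0.4633, -0.2011, 0.0882]
ee_rot: [[-0.001, -0.743, 0.669], [-0.0, 0.669, 0.743], [-1.0, 0.001, -0.001]]
wrist_force: [0.4, 0.8, -1.4]
gripper_width: 0.247
```

Request:
{"op": "play_rows", "data": {
  "commands": [
    {"tx":-0.05,"ty":0,"tz":0,"fingers":1,"ax":0,"ay":0,"az":0},
    {"tx":-0.085,"ty":0,"tz":0,"fingers":1,"ax":0,"ay":0,"az":0},
    {"tx":-0.085,"ty":0,"tz":0,"fingers":1,"ax":0,"ay":0,"az":0}
  ]
}}

```text
time_s: 30.22
tcp_pos: [0.4697, -0.2006, 0.1578]
ee_rot: [[0.013, -0.746, 0.666], [-0.004, 0.666, 0.746], [-1.0, -0.012, 0.006]]
wrist_force: [0.3, -0.8, -1.2]
gripper_width: 0.254
```

```bash
python3 chk2.py
python3 - <<'E'
from plan import *
for n in('top','scene'):
    p=cap(n)
    hsv=cv2.cvtColor(p['image'],cv2.COLOR_RGB2HSV)
    for k in range(4):
        for d in spotter.find_in(f'capsule{k}_mid',p)[:2]: print(n,k,round(d['score'],2),np.round(d['uv']).tolist(),ins(toplane(p,[d['uv']],.021)).round().tolist())
    for nm,lo,hi in(('red',(172,120,60),(180,255,255)),('red2',(0,170,90),(3,255,255))):
        m=cv2.inRange(hsv,lo,hi); nn,l,st,c=cv2.connectedComponentsWithStats(m)
        for i in range(1,nn):
            X=ins(toplane(p,[c[i]],.021))[0]
            if abs(X[0])<90 and abs(X[1]-25)<70: print(n,nm,st[i,4],X.round())
g=np.load('rodgrasp.npy')
plan([((g[0],g[1],.15),84,2),((g[0],g[1],.06),84,1)])
E
```

```text
[  48.88826526 -198.86312711  157.76744045] 0.2541975087914742 [ 0.3 -0.8 -1.2] yaw 0.025050868551659278 [-1.    -0.012  0.006] t 30.2167
tip pred stand [ 48.97917672 -72.78941687 145.71541486]
top 2 0.25 [400.0, 260.0] [[-6.0, -274.0, 21.0]]
top 3 0.37 [319.0, 192.0] [[-43.0, 16.0, 21.0]]
scene 0 0.56 [229.0, 254.0] [[39.0, 11.0, 21.0]]
scene 3 0.7 [324.0, 266.0] [[-105.0, 255.0, 21.0]]
scene 3 0.49 [249.0, 233.0] [[-51.0, 13.0, 21.0]]
t 0.0009 -0.0730 -0.1051  a 0.1504 -0.0002 -0.0000  | mm 96 deg 27
t 0.0009 -0.1129 -0.0604  a 0.1504 -0.0002 -0.0000  | mm 96 deg 27
t 0.1200 0.0000 0.0000  a 0.0000 0.0000 0.0000  | mm 90 deg 0
```

Request:
{"op": "play_rows", "data": {
  "commands": [
    {"tx":0,"ty":-0.0146,"tz":-0.021,"fingers":1,"ax":0.03,"ay":0,"az":0},
    {"tx":0,"ty":-0.029,"tz":-0.042,"fingers":1,"ax":0.06,"ay":0,"az":0},
    {"tx":0,"ty":-0.044,"tz":-0.063,"fingers":1,"ax":0.09,"ay":0,"az":0},
    {"tx":0,"ty":-0.058,"tz":-0.084,"fingers":1,"ax":0.12,"ay":0,"az":0},
    {"tx":0,"ty":-0.073,"tz":-0.1051,"fingers":1,"ax":0.1504,"ay":0,"az":0}
  ]
}}

```text
time_s: 31.13
tcp_pos: [0.453, -0.2959, 0.1517]
ee_rot: [[-0.0, -0.355, 0.935], [-0.0, 0.935, 0.355], [-1.0, -0.0, -0.0]]
wrist_force: [0.3, -0.1, -0.9]
gripper_width: 0.252
```

Request:
{"op": "play_rows", "data": {
  "commands": [
    {"tx":0,"ty":-0.0226,"tz":-0.012,"fingers":1,"ax":0.03,"ay":0,"az":0},
    {"tx":0,"ty":-0.045,"tz":-0.024,"fingers":1,"ax":0.06,"ay":0,"az":0},
    {"tx":0,"ty":-0.068,"tz":-0.036,"fingers":1,"ax":0.09,"ay":0,"az":0},
    {"tx":0,"ty":-0.09,"tz":-0.048,"fingers":1,"ax":0.12,"ay":0,"az":0},
    {"tx":0,"ty":-0.1129,"tz":-0.0604,"fingers":1,"ax":0.1504,"ay":0,"az":0}
  ]
}}

```text
time_s: 31.55
tcp_pos: [0.4412, -0.3913, 0.1515]
ee_rot: [[-0.0, 0.109, 0.994], [-0.0, 0.994, -0.109], [-1.0, -0.0, -0.0]]
wrist_force: [0.8, -0.2, -1.1]
gripper_width: 0.246
```

Request:
{"op": "play_rows", "data": {
  "commands": [
    {"tx":0.03,"ty":0,"tz":0,"fingers":1,"ax":0,"ay":0,"az":0},
    {"tx":0.06,"ty":0,"tz":0,"fingers":1,"ax":0,"ay":0,"az":0},
    {"tx":0.09,"ty":0,"tz":0,"fingers":1,"ax":0,"ay":0,"az":0},
    {"tx":0.1,"ty":0,"tz":0,"fingers":1,"ax":0,"ay":0,"az":0},
    {"tx":0.1,"ty":0,"tz":0,"fingers":1,"ax":0,"ay":0,"az":0}
  ]
}}

```text
time_s: 31.97
tcp_pos: [0.4401, -0.3897, 0.0745]
ee_rot: [[-0.005, 0.105, 0.994], [0.002, 0.994, -0.105], [-1.0, 0.002, -0.005]]
wrist_force: [-0.4, 0.6, -1.3]
gripper_width: 0.248
```

Run:
```python
from plan import *
g=np.load('rodgrasp.npy');s=r.sense();print(s['tcp_pos'],g,s['gripper_width'],s['wrist_force'])
plan([((g[0],g[1],.0295),84,1)])
```

```text
[ 0.44006022 -0.38974889  0.07450769] [ 0.4413173  -0.39037435  0.02776778] 0.2482777852612747 [-0.44969876  0.58347659 -1.30736435]
t 0.0600 -0.0008 0.0021  a -0.0001 -0.0016 -0.0006  | mm 45 deg 0
```

Request:
{"op": "play_rows", "data": {
  "commands": [
    {"tx":0.025,"ty":0,"tz":0.001,"fingers":1,"ax":0,"ay":0,"az":0},
    {"tx":0.05,"ty":0,"tz":0.001,"fingers":1,"ax":0,"ay":0,"az":0},
    {"tx":0.059,"ty":0,"tz":0.001,"fingers":1,"ax":0,"ay":0,"az":0},
    {"tx":0.06,"ty":0,"tz":0.001,"fingers":1,"ax":0,"ay":0,"az":0},
    {"tx":0.06,"ty":0,"tz":0.001,"fingers":1,"ax":0,"ay":0,"az":0}
  ]
}}

```text
time_s: 32.38
tcp_pos: [0.443, -0.391, 0.0329]
ee_rot: [[0.001, 0.104, 0.995], [-0.001, 0.995, -0.104], [-1.0, -0.001, 0.001]]
wrist_force: [1.0, 0.5, -1.2]
gripper_width: 0.252
```

Request:
{"op": "play_rows", "data": {
  "commands": [
    {"tx":0,"ty":0,"tz":0,"fingers":-0.1,"ax":0,"ay":0,"az":0},
    {"tx":0,"ty":0,"tz":0,"fingers":-0.1,"ax":0,"ay":0,"az":0},
    {"tx":0,"ty":0,"tz":0,"fingers":-0.1,"ax":0,"ay":0,"az":0},
    {"tx":0,"ty":0,"tz":0,"fingers":-0.1,"ax":0,"ay":0,"az":0},
    {"tx":0,"ty":0,"tz":0,"fingers":-0.1,"ax":0,"ay":0,"az":0}
  ]
}}

```text
time_s: 32.8
tcp_pos: [0.4427, -0.3908, 0.0328]
ee_rot: [[0.002, 0.104, 0.995], [-0.001, 0.995, -0.104], [-1.0, -0.001, 0.002]]
wrist_force: [0.3, 0.0, -0.0]
gripper_width: 0.511
```

Request:
{"op": "play_rows", "data": {
  "commands": [
    {"tx":-0.05,"ty":0,"tz":0,"fingers":-0.1,"ax":0,"ay":0,"az":0},
    {"tx":-0.1,"ty":0,"tz":0,"fingers":-0.1,"ax":0,"ay":0,"az":0},
    {"tx":-0.15,"ty":0,"tz":0.05,"fingers":-0.1,"ax":0,"ay":0,"az":0},
    {"tx":-0.2,"ty":0,"tz":0.1,"fingers":-0.1,"ax":0,"ay":0,"az":0},
    {"tx":-0.25,"ty":0,"tz":0.15,"fingers":-0.1,"ax":0,"ay":0,"az":0}
  ]
}}

```text
time_s: 33.22
tcp_pos: [0.5307, -0.3999, 0.1982]
ee_rot: [[0.002, 0.105, 0.994], [-0.001, 0.994, -0.105], [-1.0, -0.001, 0.002]]
wrist_force: [0.7, -0.5, -0.8]
gripper_width: 0.55
```

Request:
{"op": "play_rows", "data": {
  "commands": [
    {"tx":0,"ty":0,"tz":0,"fingers":-0.1,"ax":0,"ay":0,"az":0},
    {"tx":0,"ty":0,"tz":0,"fingers":-0.1,"ax":0,"ay":0,"az":0}
  ]
}}

```text
time_s: 33.38
tcp_pos: [0.5322, -0.3999, 0.1974]
ee_rot: [[0.005, 0.104, 0.995], [-0.002, 0.995, -0.104], [-1.0, -0.002, 0.005]]
wrist_force: [-0.9, 1.6, -0.7]
gripper_width: 0.549
```

```bash
python3 rod.py
```

```text
[ 0.53215527 -0.39992682  0.19744373] 0.5486036384492341 [-0.9  1.6 -0.7] [-23.   27.6   2.8   0.  -65.  -72.9] 33.3833
blue [ 268   28   24  112 2524] [278.9  82.6]
blue [   0    0   85   76 2226] [34.2 29.9]
rect [[268.0, 28.0], [291.0, 28.0], [291.0, 139.0], [268.0, 139.0]]
at z=.026 [[0.3791, -0.395, 0.026], [0.3813, -0.3744, 0.026], [0.479, -0.3837, 0.026], [0.4766, -0.4061, 0.026]] ctr [ 0.429  -0.3898  0.026 ]
rod_grip 0.9 [281. 106.] 267 292 28 225 [[ 0.446 -0.39   0.015]]
rod_tip 0.76 [280. 106.] 267 292 28 225 [[ 0.446 -0.391  0.015]]
tooltray 0.9 [293. 114.] 203 350 0 241 [[ 0.456 -0.379  0.015]]
tt rect [[0.346, -0.453, 0.014], [0.346, -0.336, 0.014], [0.581, -0.318, 0.014], [0.585, -0.458, 0.014]]
```

Run:
```python
from plan import *
a=loc(q,[(-40,100,0)])[0]
plan([((*a[:2],.21),Y,3)])
```

```text
t -0.0070 0.2160 0.0102  a -0.1005 -0.0002 -0.0002  | mm 162 deg 18
t -0.0071 0.2021 0.0768  a -0.1005 -0.0002 -0.0002  | mm 162 deg 18
t -0.0072 0.1683 0.1357  a -0.1005 -0.0002 -0.0002  | mm 162 deg 18
```

Request:
{"op": "play_rows", "data": {
  "commands": [
    {"tx":-0.007,"ty":0.216,"tz":0.01,"fingers":-0.4,"ax":-0.1005,"ay":0,"az":0},
    {"tx":-0.007,"ty":0.216,"tz":0.01,"fingers":-0.4,"ax":-0.1005,"ay":0,"az":0},
    {"tx":-0.007,"ty":0.216,"tz":0.01,"fingers":-0.4,"ax":-0.1005,"ay":0,"az":0},
    {"tx":-0.007,"ty":0.216,"tz":0.01,"fingers":-0.4,"ax":-0.1005,"ay":0,"az":0},
    {"tx":-0.007,"ty":0.216,"tz":0.01,"fingers":-0.4,"ax":-0.1005,"ay":0,"az":0}
  ]
}}

```text
time_s: 34.0
tcp_pos: [0.5542, -0.2344, 0.2002]
ee_rot: [[-0.001, -0.215, 0.977], [0.001, 0.977, 0.215], [-1.0, 0.001, -0.001]]
wrist_force: [-0.3, -0.4, -0.1]
gripper_width: 0.692
```

Request:
{"op": "play_rows", "data": {
  "commands": [
    {"tx":-0.007,"ty":0.202,"tz":0.077,"fingers":-0.4,"ax":-0.1005,"ay":0,"az":0},
    {"tx":-0.007,"ty":0.202,"tz":0.077,"fingers":-0.4,"ax":-0.1005,"ay":0,"az":0},
    {"tx":-0.007,"ty":0.202,"tz":0.077,"fingers":-0.4,"ax":-0.1005,"ay":0,"az":0},
    {"tx":-0.007,"ty":0.202,"tz":0.077,"fingers":-0.4,"ax":-0.1005,"ay":0,"az":0},
    {"tx":-0.007,"ty":0.202,"tz":0.077,"fingers":-0.4,"ax":-0.1005,"ay":0,"az":0}
  ]
}}

```text
time_s: 34.42
tcp_pos: [0.5794, -0.0746, 0.2053]
ee_rot: [[0.0, -0.508, 0.862], [0.0, 0.862, 0.508], [-1.0, -0.0, 0.0]]
wrist_force: [0.2, -0.5, 0.5]
gripper_width: 0.702
```

Request:
{"op": "play_rows", "data": {
  "commands": [
    {"tx":-0.007,"ty":0.168,"tz":0.136,"fingers":-0.4,"ax":-0.1005,"ay":0,"az":0},
    {"tx":-0.007,"ty":0.168,"tz":0.136,"fingers":-0.4,"ax":-0.1005,"ay":0,"az":0},
    {"tx":-0.007,"ty":0.168,"tz":0.136,"fingers":-0.4,"ax":-0.1005,"ay":0,"az":0},
    {"tx":-0.007,"ty":0.168,"tz":0.136,"fingers":-0.4,"ax":-0.1005,"ay":0,"az":0},
    {"tx":-0.007,"ty":0.168,"tz":0.136,"fingers":-0.4,"ax":-0.1005,"ay":0,"az":0}
  ]
}}

```text
time_s: 34.83
tcp_pos: [0.6046, 0.0855, 0.2101]
ee_rot: [[0.001, -0.75, 0.662], [-0.0, 0.662, 0.75], [-1.0, -0.001, 0.0]]
wrist_force: [0.7, -1.3, 0.9]
gripper_width: 0.702
```

Request:
{"op": "play_rows", "data": {
  "commands": [
    {"tx":0,"ty":0,"tz":0,"fingers":-0.4,"ax":0,"ay":0,"az":0},
    {"tx":0,"ty":0,"tz":0,"fingers":-0.4,"ax":0,"ay":0,"az":0}
  ]
}}

```text
time_s: 35.0
tcp_pos: [0.6033, 0.0802, 0.2101]
ee_rot: [[-0.002, -0.746, 0.666], [-0.001, 0.666, 0.746], [-1.0, 0.0, -0.002]]
wrist_force: [1.2, 0.3, 0.0]
gripper_width: 0.702
```

```bash
cat > hand.py <<'E'
from plan import *
s=r.sense();print(ins(s['tcp_pos']),s['gripper_width'],s['time_s'])
p=cap('wrist','wh.png');pickle.dump(p,open('wh.pkl','wb'))
hsv=cv2.cvtColor(p['image'],cv2.COLOR_RGB2HSV)
def prof(L):
    u=np.round(proj(p,loc(q,L))).astype(int)
    return ' '.join('%d/%d'%tuple(hsv[b,a][1:]) if 0<=a<560 and 0<=b<235 else '-' for a,b in u)
print('x -90..-40 y27 z82:',prof([(x,27,82) for x in range(-90,-40,2)]))
print('y -10..60 x-67 z82:',prof([(-67,y,82) for y in range(-10,60,2)]))
for k in range(4):
    for d in spotter.find_in(f'capsule{k}_mid',p)[:2]: print(k,round(d['score'],2),np.round(d['uv']).tolist(),ins(toplane(p,[d['uv']],.021)).round().tolist())
E
python3 hand.py
```

```text
[-38.53948675  99.5402499  210.13689354] 0.7015821536603234 35.0
x -90..-40 y27 z82: 21/108 22/103 20/101 19/105 20/103 20/103 22/104 19/106 21/109 21/107 11/47 12/44 11/45 5/48 28/18 81/19 173/137 171/136 172/138 150/95 127/139 110/153 111/152 113/153 112/153
y -10..60 x-67 z82: 101/169 102/168 102/168 101/171 101/175 93/71 165/158 150/161 0/45 6/46 11/47 6/45 6/46 11/46 6/46 6/44 5/47 6/45 0/42 6/45 12/44 6/43 6/44 0/43 6/43 6/44 6/43 18/43 6/42 6/41 11/89 141/166 135/151 106/123 140/167
0 0.67 [194.0, 115.0] [[48.0, 20.0, 21.0]]
1 0.34 [249.0, 132.0] [[-7.0, 36.0, 21.0]]
3 0.69 [300.0, 81.0] [[-59.0, -13.0, 21.0]]
3 0.57 [289.0, 115.0] [[-48.0, 20.0, 21.0]]
```

Run:
```python
from plan import *
a=loc(q,[(-67,27.5,0)])[0]
plan([((*a[:2],.13),Y,1),((*a[:2],.064),Y,1)])
```

```text
t 0.1081 0.0391 -0.0960  a -0.0004 -0.0001 0.0002  | mm 112 deg 0
t 0.0880 0.0000 0.0000  a 0.0000 0.0000 0.0000  | mm 66 deg 0
```

Request:
{"op": "play_rows", "data": {
  "commands": [
    {"tx":0.04,"ty":0.039,"tz":-0.096,"fingers":-0.4,"ax":0,"ay":0,"az":0},
    {"tx":0.07,"ty":0.039,"tz":-0.096,"fingers":-0.4,"ax":0,"ay":0,"az":0},
    {"tx":0.105,"ty":0.039,"tz":-0.096,"fingers":-0.4,"ax":0,"ay":0,"az":0},
    {"tx":0.105,"ty":0.039,"tz":-0.096,"fingers":-0.4,"ax":0,"ay":0,"az":0},
    {"tx":0.105,"ty":0.039,"tz":-0.096,"fingers":-0.4,"ax":0,"ay":0,"az":0}
  ]
}}

```text
time_s: 35.67
tcp_pos: [0.5341, 0.0457, 0.132]
ee_rot: [[-0.002, -0.746, 0.666], [-0.002, 0.666, 0.746], [-1.0, -0.0, -0.003]]
wrist_force: [1.3, 1.2, 0.5]
gripper_width: 0.699
```

Request:
{"op": "play_rows", "data": {
  "commands": [
    {"tx":0,"ty":0,"tz":0,"fingers":-0.4,"ax":0,"ay":0,"az":0},
    {"tx":0,"ty":0,"tz":0,"fingers":-0.4,"ax":0,"ay":0,"az":0}
  ]
}}

```text
time_s: 35.83
tcp_pos: [0.5371, 0.0475, 0.1345]
ee_rot: [[0.005, -0.747, 0.665], [0.001, 0.665, 0.747], [-1.0, -0.004, 0.004]]
wrist_force: [-0.7, 0.2, 0.5]
gripper_width: 0.703
```

Run:
```python
from plan import *
a=loc(q,[(-67,27.5,0)])[0];print(ins(r.sense()['tcp_pos']))
plan([((*a[:2],.064),Y,1)])
```

```text
[-66.09730978  31.03963686 134.52932925]
t 0.0940 0.0016 -0.0051  a 0.0004 0.0013 0.0012  | mm 71 deg 0
```

Request:
{"op": "play_rows", "data": {
  "commands": [
    {"tx":0.03,"ty":0.001,"tz":-0.003,"fingers":-0.4,"ax":0,"ay":0,"az":0},
    {"tx":0.06,"ty":0.001,"tz":-0.003,"fingers":-0.4,"ax":0,"ay":0,"az":0},
    {"tx":0.09,"ty":0.001,"tz":-0.003,"fingers":-0.4,"ax":0,"ay":0,"az":0},
    {"tx":0.092,"ty":0.001,"tz":-0.003,"fingers":-0.4,"ax":0,"ay":0,"az":0},
    {"tx":0.092,"ty":0.001,"tz":-0.003,"fingers":0.5,"ax":0,"ay":0,"az":0}
  ]
}}

```text
time_s: 36.25
tcp_pos: [0.5333, 0.0458, 0.0635]
ee_rot: [[0.0, -0.747, 0.665], [-0.001, 0.665, 0.747], [-1.0, -0.001, -0.0]]
wrist_force: [0.1, 0.3, 1.0]
gripper_width: 0.673
```

Request:
{"op": "play_rows", "data": {
  "commands": [
    {"tx":0,"ty":0,"tz":0,"fingers":1,"ax":0,"ay":0,"az":0},
    {"tx":0,"ty":0,"tz":0,"fingers":1,"ax":0,"ay":0,"az":0},
    {"tx":0,"ty":0,"tz":0,"fingers":1,"ax":0,"ay":0,"az":0},
    {"tx":0,"ty":0,"tz":0,"fingers":1,"ax":0,"ay":0,"az":0},
    {"tx":0,"ty":0,"tz":0,"fingers":1,"ax":0,"ay":0,"az":0}
  ]
}}

```text
time_s: 36.67
tcp_pos: [0.5328, 0.0456, 0.0641]
ee_rot: [[0.002, -0.746, 0.666], [0.0, 0.666, 0.746], [-1.0, -0.001, 0.001]]
wrist_force: [-0.1, 0.4, -0.6]
gripper_width: 0.329
```

Request:
{"op": "play_rows", "data": {
  "commands": [
    {"tx":0,"ty":0,"tz":0,"fingers":1,"ax":0,"ay":0,"az":0},
    {"tx":0,"ty":0,"tz":0,"fingers":1,"ax":0,"ay":0,"az":0},
    {"tx":0,"ty":0,"tz":0,"fingers":1,"ax":0,"ay":0,"az":0},
    {"tx":0,"ty":0,"tz":0,"fingers":1,"ax":0,"ay":0,"az":0},
    {"tx":0,"ty":0,"tz":0,"fingers":1,"ax":0,"ay":0,"az":0}
  ]
}}

```text
time_s: 37.08
tcp_pos: [0.5324, 0.0454, 0.0634]
ee_rot: [[0.001, -0.746, 0.665], [-0.001, 0.665, 0.746], [-1.0, -0.001, -0.0]]
wrist_force: [-0.6, -0.5, 0.5]
gripper_width: 0.089
```

```bash
python3 chk.py | head -1
```

```text
[-68.24280945  26.41685564  63.40306755] 0.08886800601223127 [-0.6 -0.5  0.5] yaw err 0.05009457867279821 t 37.0833
```

Request:
{"op": "play_rows", "data": {
  "commands": [
    {"tx":-0.003,"ty":0,"tz":0,"fingers":1,"ax":0,"ay":0,"az":0},
    {"tx":-0.004,"ty":0.01,"tz":0.0,"fingers":1,"ax":0,"ay":0,"az":0},
    {"tx":-0.004,"ty":0.025,"tz":0.0005,"fingers":1,"ax":0,"ay":0,"az":0},
    {"tx":-0.004,"ty":0.04,"tz":0.0005,"fingers":1,"ax":0,"ay":0,"az":0},
    {"tx":-0.004,"ty":0.055,"tz":0.0005,"fingers":1,"ax":0,"ay":0,"az":0}
  ]
}}

```text
time_s: 37.55
tcp_pos: [0.5004, 0.0739, 0.066]
ee_rot: [[-0.0, -0.746, 0.666], [-0.001, 0.666, 0.746], [-1.0, -0.0, -0.001]]
wrist_force: [0.3, 0.3, -2.2]
gripper_width: 0.09
```

```bash
python3 chk.py | head -1
```

```text
[-111.13629892   26.29559253   66.01961218] 0.09046780349874185 [ 0.3  0.3 -2.2] yaw err 0.04224824732980892 t 37.55
```

Request:
{"op": "play_rows", "data": {
  "commands": [
    {"tx":0,"ty":0.015,"tz":0,"fingers":1,"ax":0,"ay":0,"az":0},
    {"tx":0,"ty":0.03,"tz":0.0,"fingers":1,"ax":0,"ay":0,"az":0},
    {"tx":-0.001,"ty":0.045,"tz":0,"fingers":1,"ax":0,"ay":0,"az":0},
    {"tx":-0.002,"ty":0.06,"tz":0,"fingers":1,"ax":0,"ay":0,"az":0},
    {"tx":-0.002,"ty":0.075,"tz":0,"fingers":1,"ax":0,"ay":0,"az":0}
  ]
}}

```text
time_s: 38.02
tcp_pos: [0.459, 0.1115, 0.0679]
ee_rot: [[0.001, -0.747, 0.665], [-0.0, 0.665, 0.747], [-1.0, -0.001, 0.0]]
wrist_force: [-0.4, 0.7, -1.8]
gripper_width: 0.09
```

Request:
{"op": "play_rows", "data": {
  "commands": [
    {"tx":-0.001,"ty":0.015,"tz":0,"fingers":1,"ax":0,"ay":0,"az":0},
    {"tx":-0.002,"ty":0.03,"tz":0.0,"fingers":1,"ax":0,"ay":0,"az":0},
    {"tx":-0.002,"ty":0.045,"tz":0,"fingers":1,"ax":0,"ay":0,"az":0},
    {"tx":-0.002,"ty":0.065,"tz":0,"fingers":1,"ax":0,"ay":0,"az":0},
    {"tx":-0.002,"ty":0.065,"tz":0,"fingers":1,"ax":0,"ay":0,"az":0}
  ]
}}

```text
time_s: 38.43
tcp_pos: [0.4216, 0.1441, 0.0693]
ee_rot: [[-0.0, -0.748, 0.664], [-0.001, 0.664, 0.748], [-1.0, -0.0, -0.001]]
wrist_force: [0.5, -0.8, -1.2]
gripper_width: 0.089
```

```bash
python3 chk.py
python3 - <<'E'
from plan import *
s=r.sense()['tcp_pos']
t=np.array([.4424,.309])-.062*np.array([.7458,-.6661]);print(t)
plan([((s[0],s[1],.115),Y,1),((*t,.115),Y,2)])
E
```

```text
[-216.59531946   26.17965368   69.28068425] 0.08907298854458456 [ 0.5 -0.8 -1.2] yaw err 0.15211227443870712 t 38.4333
110 meas 153 model [143.1, 148.2, 153.2, 158.2, 163.1]
140 meas 153 model [143.1, 148.1, 153.2, 158.1, 163.1]
170 meas 153 model [143.0, 148.1, 153.1, 158.1, 163.0]
200 meas 153 model [143.0, 148.1, 153.1, 158.1, 163.0]
230 meas 153 model [143.0, 148.0, 153.1, 158.1, 163.0]
255 meas 153 model [143.0, 148.0, 153.1, 158.0, 163.0]
[0.3961604 0.3502982]
t -0.0609 -0.0000 -0.0000  a 0.0009 -0.0001 0.0002  | mm 46 deg 0
t 0.0000 0.1048 0.0910  a 0.0000 0.0000 0.0000  | mm 104 deg 0
t 0.0000 0.1048 0.0910  a 0.0000 0.0000 0.0000  | mm 104 deg 0
```

Request:
{"op": "play_rows", "data": {
  "commands": [
    {"tx":-0.015,"ty":0,"tz":0,"fingers":1,"ax":0,"ay":0,"az":0},
    {"tx":-0.03,"ty":0.01,"tz":0.01,"fingers":1,"ax":0,"ay":0,"az":0},
    {"tx":-0.035,"ty":0.03,"tz":0.03,"fingers":1,"ax":0,"ay":0,"az":0},
    {"tx":-0.035,"ty":0.055,"tz":0.05,"fingers":1,"ax":0,"ay":0,"az":0},
    {"tx":-0.035,"ty":0.08,"tz":0.07,"fingers":1,"ax":0,"ay":0,"az":0}
  ]
}}

```text
time_s: 38.9
tcp_pos: [0.414, 0.2231, 0.096]
ee_rot: [[0.002, -0.745, 0.667], [0.001, 0.667, 0.745], [-1.0, -0.001, 0.002]]
wrist_force: [-0.4, -0.4, -2.1]
gripper_width: 0.086
```

Request:
{"op": "play_rows", "data": {
  "commands": [
    {"tx":0,"ty":0.03,"tz":0.025,"fingers":1,"ax":0,"ay":0,"az":0},
    {"tx":0,"ty":0.06,"tz":0.05,"fingers":1,"ax":0,"ay":0,"az":0},
    {"tx":0,"ty":0.09,"tz":0.08,"fingers":1,"ax":0,"ay":0,"az":0},
    {"tx":0,"ty":0.115,"tz":0.1,"fingers":1,"ax":0,"ay":0,"az":0},
    {"tx":0,"ty":0.129,"tz":0.112,"fingers":1,"ax":0,"ay":0,"az":0}
  ]
}}

```text
time_s: 39.32
tcp_pos: [0.3975, 0.3521, 0.0954]
ee_rot: [[0.002, -0.747, 0.664], [0.001, 0.664, 0.747], [-1.0, -0.001, 0.002]]
wrist_force: [0.8, 0.8, -1.6]
gripper_width: 0.09
```

Request:
{"op": "play_rows", "data": {
  "commands": [
    {"tx":0,"ty":0,"tz":0,"fingers":1,"ax":0,"ay":0,"az":0},
    {"tx":0,"ty":0,"tz":0,"fingers":1,"ax":0,"ay":0,"az":0}
  ]
}}

```text
time_s: 39.48
tcp_pos: [0.397, 0.3491, 0.0949]
ee_rot: [[-0.0, -0.747, 0.665], [-0.002, 0.665, 0.747], [-1.0, -0.001, -0.001]]
wrist_force: [-0.6, -0.3, -1.7]
gripper_width: 0.089
```

```bash
python3 chk.py
python3 - <<'E'
from plan import *
t=np.array([.4424,.309])-.062*np.array([.7458,-.6661]);print(t,r.sense()['tcp_pos'])
plan([((*t,.068),Y,1)])
E
```

```text
[-371.47956772  162.68601485   94.89367177] 0.08928261495622782 [-0.6 -0.3 -1.7] yaw err 0.06073206524700936 t 39.4833
110 meas 153 model [143.1, 148.2, 153.2, 158.2, 163.1]
140 meas 153 model [143.1, 148.1, 153.2, 158.1, 163.1]
170 meas 153 model [143.0, 148.1, 153.1, 158.1, 163.0]
200 meas 153 model [143.0, 148.1, 153.1, 158.1, 163.0]
230 meas 153 model [143.0, 148.0, 153.1, 158.1, 163.0]
255 meas 153 model [143.0, 148.0, 153.1, 158.0, 163.0]
[0.3961604 0.3502982] [0.39699895 0.34827977 0.09489253]
t 0.0359 0.0027 0.0013  a 0.0001 -0.0006 0.0003  | mm 27 deg 0
```

Request:
{"op": "play_rows", "data": {
  "commands": [
    {"tx":0.01,"ty":0.001,"tz":0.001,"fingers":1,"ax":0,"ay":0,"az":0},
    {"tx":0.02,"ty":0.001,"tz":0.001,"fingers":1,"ax":0,"ay":0,"az":0},
    {"tx":0.028,"ty":0.001,"tz":0.001,"fingers":1,"ax":0,"ay":0,"az":0},
    {"tx":0.034,"ty":0.001,"tz":0.001,"fingers":1,"ax":0,"ay":0,"az":0},
    {"tx":0.038,"ty":0.001,"tz":0.001,"fingers":1,"ax":0,"ay":0,"az":0}
  ]
}}

```text
time_s: 39.95
tcp_pos: [0.3971, 0.3495, 0.0657]
ee_rot: [[-0.001, -0.746, 0.666], [-0.002, 0.666, 0.746], [-1.0, -0.001, -0.002]]
wrist_force: [-0.8, 0.6, -2.7]
gripper_width: 0.094
```

Request:
{"op": "play_rows", "data": {
  "commands": [
    {"tx":0,"ty":0,"tz":0,"fingers":1,"ax":0,"ay":0,"az":0},
    {"tx":0,"ty":0,"tz":0,"fingers":1,"ax":0,"ay":0,"az":0}
  ]
}}

```text
time_s: 40.12
tcp_pos: [0.3973, 0.3503, 0.0666]
ee_rot: [[0.0, -0.746, 0.666], [-0.001, 0.666, 0.746], [-1.0, -0.001, -0.0]]
wrist_force: [-0.0, 0.6, -1.3]
gripper_width: 0.092
```

```bash
python3 chk.py|head -1
```

```text
[-372.07641786  163.79523745   66.64135241] 0.09162152042447812 [-0.   0.6 -1.3] yaw err 0.03955057141544671 t 40.1167
```

Near the panel; lower the last couple of mm, then release and retreat.

Request:
{"op": "play_rows", "data": {
  "commands": [
    {"tx":0.0015,"ty":0,"tz":0,"fingers":1,"ax":0,"ay":0,"az":0},
    {"tx":0.003,"ty":0,"tz":0,"fingers":1,"ax":0,"ay":0,"az":0},
    {"tx":0.003,"ty":0,"tz":0,"fingers":1,"ax":0,"ay":0,"az":0}
  ]
}}

```text
time_s: 40.42
tcp_pos: [0.3974, 0.3507, 0.0654]
ee_rot: [[0.001, -0.747, 0.665], [-0.0, 0.665, 0.747], [-1.0, -0.001, 0.001]]
wrist_force: [-1.1, -1.4, 3.7]
gripper_width: 0.09
```

Request:
{"op": "play_rows", "data": {
  "commands": [
    {"tx":0,"ty":0,"tz":0,"fingers":-0.2,"ax":0,"ay":0,"az":0},
    {"tx":0,"ty":0,"tz":0,"fingers":-0.2,"ax":0,"ay":0,"az":0},
    {"tx":0,"ty":0,"tz":0,"fingers":-0.2,"ax":0,"ay":0,"az":0},
    {"tx":0,"ty":0,"tz":0,"fingers":-0.2,"ax":0,"ay":0,"az":0},
    {"tx":0,"ty":0,"tz":0,"fingers":-0.2,"ax":0,"ay":0,"az":0}
  ]
}}

```text
time_s: 40.83
tcp_pos: [0.3973, 0.3504, 0.0645]
ee_rot: [[0.0, -0.746, 0.666], [-0.001, 0.666, 0.746], [-1.0, -0.001, -0.0]]
wrist_force: [0.7, -0.2, -1.1]
gripper_width: 0.378
```

Request:
{"op": "play_rows", "data": {
  "commands": [
    {"tx":-0.02,"ty":0,"tz":0,"fingers":-0.2,"ax":0,"ay":0,"az":0},
    {"tx":-0.06,"ty":0,"tz":0,"fingers":-0.2,"ax":0,"ay":0,"az":0},
    {"tx":-0.1,"ty":0,"tz":0,"fingers":-0.2,"ax":0,"ay":0,"az":0},
    {"tx":-0.15,"ty":-0.04,"tz":0.05,"fingers":-0.2,"ax":0,"ay":0,"az":0},
    {"tx":-0.19,"ty":-0.08,"tz":0.1,"fingers":-0.2,"ax":0,"ay":0,"az":0}
  ]
}}

```text
time_s: 41.25
tcp_pos: [0.4636, 0.3619, 0.191]
ee_rot: [[0.002, -0.748, 0.663], [0.001, 0.663, 0.748], [-1.0, -0.001, 0.002]]
wrist_force: [1.0, 2.1, -0.4]
gripper_width: 0.593
```

Request:
{"op": "play_rows", "data": {
  "commands": [
    {"tx":0,"ty":0,"tz":0,"fingers":-0.2,"ax":0,"ay":0,"az":0},
    {"tx":0,"ty":0,"tz":0,"fingers":-0.2,"ax":0,"ay":0,"az":0},
    {"tx":0,"ty":0,"tz":0,"fingers":-0.2,"ax":0,"ay":0,"az":0}
  ]
}}

```text
time_s: 41.5
tcp_pos: [0.4631, 0.3609, 0.1871]
ee_rot: [[-0.001, -0.746, 0.666], [-0.002, 0.666, 0.746], [-1.0, -0.0, -0.002]]
wrist_force: [-1.6, -0.0, -0.3]
gripper_width: 0.596
```

Run:
```python
from plan import *
s=r.sense();print(s['tcp_pos'],s['gripper_width'],np.round(s['wrist_force'],1))
p=cap('wrist','wend.png');T=np.array([.4434,.309,q[2]])
hsv=cv2.cvtColor(p['image'],cv2.COLOR_RGB2HSV)
for k in('tray','tray_handle','capsule0_mid','capsule1_mid','capsule2_mid','capsule3_mid'):
    for d in spotter.find_in(k,p)[:2]:
        X=toplane(p,[d['uv']],.06 if 'handle' in k else .025)[0]; print(k,round(d['score'],2),np.round(d['uv']).tolist(),'tray frame',((X-[T[0],T[1],0])@RZ(T[2])*1000).round())
def prof(L):
    u=np.round(proj(p,loc(T,L))).astype(int); return ' '.join('%d/%d/%d'%tuple(hsv[b,a]) if 0<=a<560 and 0<=b<235 else '-' for a,b in u)
print('x50..80 y0 z42',prof([(x,0,42) for x in range(50,80,2)]))
print('handle x-80..-50 z84',prof([(x,0,84) for x in range(-80,-48,2)]))
print('y-60..-34 z42 x0',prof([(0,y,42) for y in range(-60,-34,2)]))
for n in('top','scene'):
    t=cap(n); 
    for k in('tray','rod_grip','tooltray'):
        print(n,k,[(round(d['score'],2),np.round(d['uv']).tolist()) for d in spotter.find_in(k,t)[:3]])
    print(proj(t,[[.4434,.309,.025],[.446,-.39,.015]]).round().tolist())
```

```text
[0.46313119 0.36094001 0.18714373] 0.5959175812599964 [-1.6 -0.  -0.3]
tray 0.76 [262.0, 144.0] tray frame [-3. -1. 25.]
tray_handle 0.85 [450.0, 11.0] tray frame [-151. -103.   60.]
tray_handle 0.78 [262.0, 142.0] tray frame [-4. -3. 60.]
capsule0_mid 0.9 [202.0, 137.0] tray frame [54. -7. 25.]
capsule1_mid 0.26 [53.0, 30.0] tray frame [ 181. -100.   25.]
capsule2_mid 0.43 [51.0, 32.0] tray frame [183. -98.  25.]
capsule3_mid 0.59 [52.0, 31.0] tray frame [183. -99.  25.]
x50..80 y0 z42 8/121/227 8/122/226 7/124/226 7/128/226 7/130/227 6/139/236 10/176/55 19/155/230 19/165/227 114/5/235 107/8/237 107/8/237 107/8/237 107/8/237 105/6/236
handle x-80..-50 z84 18/22/151 19/24/151 21/22/151 21/22/151 18/22/151 18/20/151 18/22/151 17/23/158 30/7/37 0/0/40 0/0/42 120/6/44 0/14/18 90/27/19 96/67/19 12/175/124
y-60..-34 z42 x0 19/23/212 20/24/212 18/22/212 17/23/212 19/23/212 19/23/212 10/125/187 12/174/183 12/173/184 12/172/184 12/172/188 12/174/82 12/173/81
top tray [(0.81, [111.0, 152.0]), (0.78, [209.0, 300.0]), (0.63, [210.0, 216.0])]
top rod_grip [(0.66, [461.0, 242.0]), (0.48, [228.0, 202.0]), (0.26, [321.0, 194.0])]
top tooltray [(0.77, [453.0, 241.0])]
[[212.0, 214.0], [460.0, 244.0]]
scene tray [(0.9, [337.0, 205.0]), (0.59, [446.0, 237.0]), (0.56, [336.0, 141.0])]
scene rod_grip [(0.57, [116.0, 218.0])]
scene tooltray [(0.66, [118.0, 221.0]), (0.55, [343.0, 191.0]), (0.36, [325.0, 262.0])]
[[340.0, 203.0], [118.0, 214.0]]
```

Run:
```python
from plan import *
T=np.array([.4434,.309,q[2]])
for n in('wrist','scene','top'):
    p=cap(n);hsv=cv2.cvtColor(p['image'],cv2.COLOR_RGB2HSV)
    for nm,lo,hi in(('blue',(100,110,50),(130,255,255)),('red',(170,110,60),(180,255,255)),('red0',(0,180,120),(4,255,255))):
        nn,l,st,c=cv2.connectedComponentsWithStats(cv2.inRange(hsv,lo,hi))
        for i in range(1,nn):
            X=(toplane(p,[c[i]],.025)[0]-[T[0],T[1],0])@RZ(T[2])*1000
            if abs(X[0])<95 and abs(X[1])<75 and st[i,4]>3: print(n,nm,st[i].tolist(),X.round())
```

```text
wrist blue [291, 126, 22, 21, 272] [-41.  -5.  25.]
scene blue [344, 189, 4, 6, 20] [-48. -12.  25.]
top blue [200, 222, 5, 6, 20] [-40.  -4.  25.]
```

```bash
python3 -c "
from h import *
print(job.finish_job())"
```

```text
the job is handed in; nothing more can be done
None
```

I ran the whole job and handed it in at about 41.5 s. The hand-in gave no verdict, and how far home the tray went is the one doubtful point.

**What I did**
- **Tray:** I turned it end for end and slid it nose first along the rails until it met a hard stop.
- **Capsules:** Two were present, blue in bore 0 and red in bore 3; bores 1 and 2 were empty. I pushed both out into the tray with the rod. Each push peaked at about 11–13 N and dropped to zero once the capsule was out.
- **Finish:** I put the rod back in its tool tray, then drew the tray out and set it on the light panel.

**Last checks**
- **Tray position:** Its edges and handle matched a pose about 1 mm from the measured panel middle. It rested on the panel when I let go, but I did not measure its tilt.
- **Capsules:** Blue is at about (-41, -5) mm and red at about (54, -7) mm in the tray frame. The network found red with score 0.9, but my own colour search did not pick it up. I checked blue in all three cameras.
- **Rod:** It lies within about 2 mm of where it started.
- **Arm:** The gripper was clear of everything, with no contact force.

**What went wrong or is uncertain**
- **Home position:** The tray stopped about 5 mm short of nominal home and would not move further at 35 N. I think its end plate met the stand block. That is inside the 8 mm tolerance, but with only about 3 mm to spare.
- **Dropped grip:** During the first lowering the grip opened and the tray tilted against the stand. I set it down, measured it again, regrasped it and carried on.
- **Bystanders:** I kept clear of them but did not measure them again at the end.

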